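Pin the flow lane and refill it with stain tins

TASK

The sloped lane has been put back on its stand a few millimetres out of line. Lift the red-handled taper pin up and off its hook on the peg rack and drive it down through the stand's ear and the lane's tongue below it until its collar is home, so the lane is pulled into line and locked. Then load every orange-labelled stain tin from the bench into the lane, lid up, at its high end by the orange edge, so that each slides down to the stop or the tin before it, and when all are in put the brass-banded follower weight in behind the last one, knob up; leave the other things on the bench and the rack as they are.

Things in the scene. Friction and masses are not known exactly. Their poses are not given: they have to be found in the camera images.
- tin1: stain tin, steel with an orange label with a white band and an orange disc on its lid: upright cylinder 52 mm in diameter, 50 mm tall, 100 to 200 g, standing on the bench (absent in some starts); origin at the centre of its underside, z up through the lid
- tin2: stain tin, steel with an orange label with a white band and an orange disc on its lid: upright cylinder 52 mm in diameter, 50 mm tall, 100 to 200 g, standing on the bench (absent in some starts); origin at the centre of its underside, z up through the lid
- tin3: stain tin, steel with an orange label with a white band and an orange disc on its lid: upright cylinder 52 mm in diameter, 50 mm tall, 100 to 200 g, standing on the bench (absent in some starts); origin at the centre of its underside, z up through the lid
- tin4: stain tin, steel with an orange label with a white band and an orange disc on its lid: upright cylinder 52 mm in diameter, 50 mm tall, 100 to 200 g, standing on the bench (absent in some starts); origin at the centre of its underside, z up through the lid
- tin5: stain tin, steel with an orange label with a white band and an orange disc on its lid: upright cylinder 52 mm in diameter, 50 mm tall, 100 to 200 g, standing on the bench (absent in some starts); origin at the centre of its underside, z up through the lid
- tin6: stain tin, steel with an orange label with a white band and an orange disc on its lid: upright cylinder 52 mm in diameter, 50 mm tall, 100 to 200 g, standing on the bench (absent in some starts); origin at the centre of its underside, z up through the lid
- pin: steel taper pin with a red D-handle, 160 g, hanging plumb by the handle's window on a hook that runs along the pin's x. Origin on the axis at the underside of its collar (28 mm diameter, 6 mm thick), z up along the pin. Below it the shank, 65 mm long: 17.6 mm in diameter for 24 mm, then tapering to 5 mm at the tip
- pin_grip (a point): middle of the pin's handle, 30 mm above the pin's origin. The handle spans z = 6 to 53 mm above the origin, 36 mm wide along the pin's y with flat sides to grip, 12 mm thick along x; its window is 20 mm wide, from z = 14 to 44 mm
- rack: plywood peg rack; origin at its foot, x level from the robot's side into the board, y along the board (x = 0 to 18 mm, 230 mm wide, 190 mm high). Two 8 mm steel hooks at y = +-55 mm, z = 175 mm run level out to x = -57 mm and turn up, the tip at x = -62 mm standing 10 mm above the hook's top side. The pin must rise 11 to 20 mm, then go out along -x past the tip
- template: flat wooden turning template, 60 x 120 x 6 mm, hanging on the rack's other hook; to be left; origin at the centre of its lower edge
- stand: green steel stand of the flow lane, fixed to the bench; origin on the bench below the lane, y horizontal along the lane pointing to its low end, z up
- lane (a joint): the lane's lengthwise play on its stand (m): 0 is in line, positive is shifted uphill (it starts 4.5 to 6 mm out); it moves stiffly (about 4 N) and is moved by the pin's taper; pinned it keeps about 2 mm play either way
- ear_hole (a point): centre of the mouth of the hole in the stand's ear (fixed steel plate 10 mm thick, hole 19 mm in diameter, vertical), at its top face, 92 mm above the bench; the pin's origin comes here when it is home
- tongue_hole (a point): centre of the mouth of the 19 mm hole in the lane's tongue (steel, 10 mm thick), 2 mm under the ear; moves with the lane. Below it is free down to the bench
- lane_stop (a point): point on the lane's slippery white floor at the stop plate (36 mm high), 75 mm above the bench. Axes: y uphill along the floor (slope 14 degrees), z square to the floor, x level across the lane. Floor y = 0 to 400 mm, 60 mm wide between sides 14 mm high and 3 mm thick. Tins slide down by themselves; the k-th rests with its centre about 52 k - 26 mm up from the stop
- lane_load (a point): middle of the lane's floor 350 mm uphill of the stop, in the open loading part near the orange edge of the high end; axes as lane_stop. Set tins down here. Lower down, from 56 to 297 mm uphill of the stop, a hold-down wire runs 58 mm above the floor on two hoops (77 mm wide, 68 mm high); tins pass under it
- follower: follower weight that keeps the row of tins pressed down the lane: round dark steel disc 52 mm in diameter and 26 mm high with a brass band, and on it a turned wooden knob 24 mm in diameter, from z = 26 to 54 mm; 400 g; origin at the centre of its underside, z up through the knob. It slides in the lane like a tin
- jar: amber glass jar with a black lid, 54 mm in diameter, 55 mm tall, standing among the tins; to be left; origin at the underside
- cup: turned wooden cup, 56 mm in diameter, 50 mm tall, standing among the tins; to be left; origin at the underside
- spindle_knob: small turned wooden top with a red band, 60 mm wide; to be left; origin at the underside
- brush: paint brush lying on the bench; to be left; origin at the underside
- sanding_block: cork block 100 x 60 x 35 mm; to be left; origin at the underside
- mallet: square-headed wooden mallet lying on the bench; to be left; origin at the underside
Mind the look-alikes: they are no part of the job. What is shaped like the tin3 but purple is not meant.

How it is judged:
By the outcome, as a careful person would: the job done as asked, in the order asked, and still so for the second after the job is handed in, with the robot touching nothing.
Of tin1, tin2, tin3, tin4, tin5, tin6 only 4 to 6 are there at a start; the rules pass over those that are not, and their reading is None.
At some moment in a run one of tin1, tin2, tin3, tin4, tin5, tin6 may be knocked a few centimetres aside while the robot is not near it.
It also fails if it takes over 210 s, if anything falls off the work surface, if the arm or the gripper's body presses on something with over 40 N, if the wrist force passes 120 N, or if a joint passes its speed limit or range.

ROBOT

A 6-joint arm with a two-finger parallel gripper is mounted at the origin on the work surface. World frame = base frame: x ahead of the robot, y to its left, z up, the work surface at z = 0. Lengths are in m, angles in rad, forces in N, time in s.
With the tool pointing down it reaches from about 0.3 to 0.75 m from the base axis. Payload 8.5 kg.
Tool frame: the origin (TCP) lies midway between the tips of the shut fingers; the grasp point (between the pads) lies 19 mm behind it; z points along the fingers, y is the line along which they close (so a half turn about z gives the same grasp; the last joint's range is limited). The gripper opens to 88 mm and grips with 3 to 60 N. Pads are 18 mm wide; open, the fingers measure 123 mm over their backs; the gripper's body (75 mm by 187 mm) begins 45 mm behind the grasp point.
Start: joints at [-1.42, 0.381, 1.297, -0, 1.464, -0.215], TCP at [0.197, -0.514, 0.239] pointing down, gripper open.
Joint ranges: [-3.11, 3.11], [-0.89, 2.33], [0.22, 2.48], [-1.42, 4.56], [0.17, 2.85], [-2.88, 2.88]. Speed limits (rad/s): [2.39, 2.39, 3.14, 3.14, 3.14, 3.14].

INTERFACE

Orientations are given as a rotation vector (axis times angle).
In Python, from plant import env, optics, nets gives the robot as it stands.
- The arm moves only by the tool send_rows, never from a script. Its argument "increments" is a list that holds one entry, the list of rows, each a list of 6 numbers: the shift along the tool's x, y, z in cm, then the turn, a rotation vector about the tool's x, y, z in rad. A call has exactly 8 rows; each row is the pose to reach, as a shift and turn from the pose commanded when the call began, along the tool's axes at that moment; what a row does not reach only later rows make up. A row lasts 1/8 s, in which the tool goes at most 62.5 mm and 10.7 degrees, less where a joint would pass 70% of its speed; a pose out of reach is approached as far as the arm can. A call with a gripper value outside its range is refused whole. "gripper" is the closure, from -1 (fully open) to 1 (shut), set as the call begins (left out, the last holds). The fingers move at their own pace and stop on an object; "newtons" is the grip in N (left out, the last holds). Time passes only in rows, so rows that repeat a pose let the fingers close, or fill a call up. It gives the time, the measured TCP pose, the force, the opening and the grip force at its end, in the units of the state.
- env.observe(): the state, without advancing time (a new reading comes with each control period).
- optics.capture(name): name is "scene" or "side" or "wrist"; returns the picture (480x640x3 uint8, blue, green, red); there is no depth.
- optics.camera_info(name): a dict with "K" (3x3 intrinsics, pixels), "D" ([k1, k2, p1, p2, k3] as OpenCV has them; the pictures are not rectified), "eye" and "attitude" of the camera in the world; the wrist camera has in their place "mount" (4x4, takes a point from camera to tool coordinates, whose origin is the TCP and whose axes are the flange's). Camera axes: x right, y down, z forward; pixel columns grow to the right and rows downward; lengths in m; the calibration is good to about 2 mm. A picture is of the moment at which its call begins: read the wrist's pose just before it. camera_info takes no time and is no camera call.
- env.finish_job(): hands the job in; it is judged then, once.
Trained networks look in the newest picture that a camera, given by its name, has taken for a name from the list of things; names that differ only in an ending like _2 or _b are one class to them, and where a whole thing is asked for, a point or a joint stands for the part that bears it (a point fixed in the world has none). Each returns a list of dicts, best first, with "confidence" (0 to 1); they miss things now and then, are a little off and sometimes report something else, mostly with a low value. They report only what shows in the picture. A call takes as long as a camera call. They do not tell look-alikes from the thing itself.
- nets.spot_in(camera, label): "position" ([row, column] in pixels, amid what is visible of it).
- nets.outline_of(camera, label): "pixels" (480x640 bool, what is visible of it) and "position" ([row, column] in pixels, amid what is visible of it).
- nets.mark_of(camera, label): "position" ([row, column] in pixels: a listed point, or the origin of a listed thing).
The state is a dict: "time_s": time; "q": joint angles; "joint_vel": joint speeds; "joint_efforts": joint torques, N m; "position": TCP position; "eef_rot": TCP orientation; "contact_force": force on the tool from outside, world axes, zero at the start; "wrist_torque": the same for the moment, N m; "width": finger opening in m; "gripper_force": force on a finger pad.
Only numpy, scipy, OpenCV 4.12 (cv2) and the standard library are available. Lean on these libraries where they do the work, as an engineer would, in place of code of your own. Each camera call takes 0.05 s, during which the arm holds its last target. There are 200 camera calls.

## Working session

There is one attempt and no reset: what is moved stays moved. The work goes in short steps, Python scripts to look and compute and a tool call to move; the robot and the scene stay as the last step left them, time stands still between calls to the robot, and variables do not carry over. Pictures are saved under pics/ and viewed, at most 14 in all, crops included, and the job is handed in when it is done.

Besides the shell and the picture viewer there is one more tool, called after "Request:" by a JSON object that holds its "api" and its "payload". send_rows: Moves the arm, as the interface text tells. Its arguments: {"type":"object","properties":{"increments":{"type":"array"},"gripper":{"type":"number"},"newtons":{"type":"number"}},"required":["increments"]}

```bash
ls; mkdir -p pics; cat > h.py <<'E'
import numpy as np, cv2, json
from scipy.spatial.transform import Rotation as R
from plant import env, optics, nets
def cam(name):
    i=optics.camera_info(name); K=np.array(i["K"],float); D=np.array(i["D"],float)
    if "mount" in i:
        s=env.observe(); T=np.eye(4); T[:3,:3]=R.from_rotvec(s["eef_rot"]).as_matrix(); T[:3,3]=s["position"]
        M=T@np.array(i["mount"]); return K,D,M[:3,3],M[:3,:3]
    A=np.array(i["attitude"],float)
    A=A if A.shape==(3,3) else R.from_rotvec(A).as_matrix()
    return K,D,np.array(i["eye"],float),A
def ray(c,rc):
    K,D,e,A=c; p=cv2.undistortPoints(np.array([[[rc[1],rc[0]]]],float),K,D)[0,0]
    d=A@np.array([p[0],p[1],1]); return e,d/np.linalg.norm(d)
def atz(c,rc,z):
    e,d=ray(c,rc); return e+d*(z-e[2])/d[2]
def tri(c1,p1,c2,p2):
    e1,d1=ray(c1,p1); e2,d2=ray(c2,p2)
    t=np.linalg.lstsq(np.c_[d1,-d2],e2-e1,rcond=None)[0]
    a=e1+t[0]*d1; b=e2+t[1]*d2; return (a+b)/2,np.linalg.norm(a-b)
def proj(c,P):
    K,D,e,A=c; r=cv2.Rodrigues(A.T)[0]
    q=cv2.projectPoints(np.array(P,float).reshape(-1,1,3),r,-A.T@e,K,D)[0][:,0]; return q[:,::-1]
E
python3 - <<'E'
from h import *
np.set_printoptions(precision=4,suppress=True)
for n in ["scene","side","wrist"]:
    cv2.imwrite(f"pics/{n}0.png",optics.capture(n)); i=optics.camera_info(n); print(n,i)
C={n:cam(n) for n in ["scene","side"]}
P={}
for l in ["tin1","pin","pin_grip","ear_hole","tongue_hole","lane_stop","lane_load","follower","jar","cup","rack","stand"]:
    for n in C:
        r=nets.mark_of(n,l); P[l,n]=r
        print(l,n,[(np.round(x["position"]).astype(int).tolist(),round(x["confidence"],2)) for x in r[:10]])
    a,b=P[l,"scene"],P[l,"side"]
    if l not in("tin1",) and a and b: print("   tri",*tri(C["scene"],a[0]["position"],C["side"],b[0]["position"]))
for n in C:
    print(n,[atz(C[n],x["position"],0) for x in P["tin1",n]])
print(env.observe())
E
```

```text
pics
scene {'K': array([[474.7437,   0.    , 326.2758],
       [  0.    , 474.7437, 246.9503],
       [  0.    ,   0.    ,   1.    ]]), 'D': array([-0.0721,  0.    ,  0.    ,  0.    ,  0.    ]), 'eye': array([ 1.2342, -0.1608,  0.8665]), 'attitude': array([-1.9103, -1.5635,  0.6399])}
side {'K': array([[623.3216,   0.    , 317.4174],
       [  0.    , 623.3216, 251.0119],
       [  0.    ,   0.    ,   1.    ]]), 'D': array([-0.1645,  0.    ,  0.    ,  0.    ,  0.    ]), 'eye': array([0.1301, 0.8097, 1.29  ]), 'attitude': array([-0.5864,  2.7944, -0.9452])}
wrist {'K': array([[394.4359,   0.    , 316.3383],
       [  0.    , 394.4359, 243.6886],
       [  0.    ,   0.    ,   1.    ]]), 'D': array([-0.0387,  0.    ,  0.    ,  0.    ,  0.    ]), 'mount': array([[ 0.0002, -0.9605, -0.2781,  0.0715],
       [ 1.    ,  0.0002,  0.0003,  0.0005],
       [-0.0002, -0.2781,  0.9605, -0.1456],
       [ 0.    ,  0.    ,  0.    ,  1.    ]])}
tin1 scene [([248, 411], 0.91), ([269, 390], 0.88), ([238, 287], 0.86), ([239, 318], 0.66), ([275, 356], 0.62), ([294, 179], 0.6), ([247, 350], 0.57), ([277
[... 2035 characters left out ...]
ray([0.5088, 0.0639, 0.    ]), array([ 0.4761, -0.37  ,  0.    ]), array([ 0.4797, -0.1167,  0.    ]), array([0.509, 0.137, 0.   ]), array([ 0.3525, -0.0972,  0.    ]), array([0.4088, 0.0771, 0.    ])]
{'time_s': 1.35, 'q': array([-1.4203,  0.3807,  1.2974,  0.    ,  1.4636, -0.2153]), 'joint_vel': array([ 0.0009,  0.0005, -0.0005,  0.0007,  0.0013, -0.0004]), 'joint_efforts': array([ -0.0001, -43.7796, -22.4729,   0.0714,   0.0314,  -0.    ]), 'position': array([ 0.1967, -0.5136,  0.2387]), 'eef_rot': array([-3.0892, -0.5714, -0.    ]), 'contact_force': array([ 0.0982, -0.4332, -0.0431]), 'wrist_torque': array([-0.001 , -0.0292, -0.0823]), 'gripper_force': 0.0, 'width': 0.08843704689634418}
```

View pics.

View pics/scene0.png

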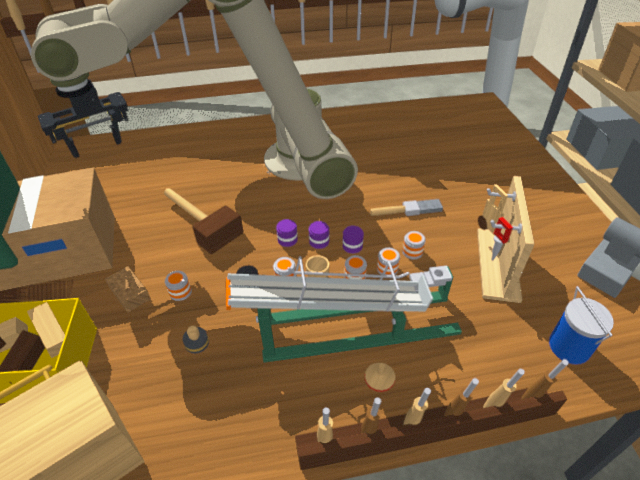

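View pics/side0.png

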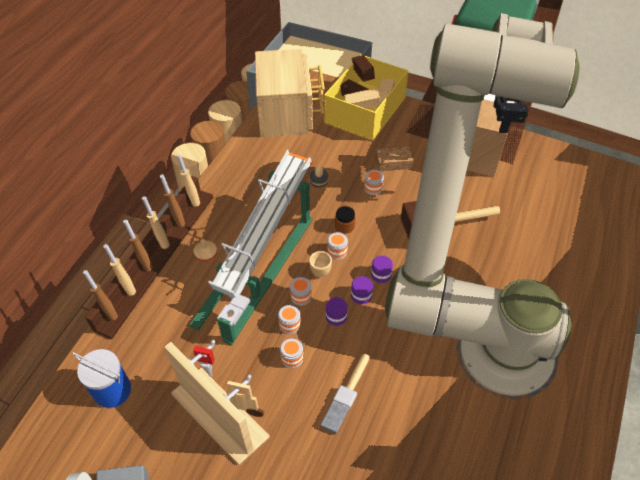

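Request:
{"api": "send_rows", "payload": {"increments": [[[5, -4, -5, 0, 0, -0.1], [10, -9, -9, 0, 0, -0.2], [15, -14, -9, 0, 0, -0.35], [20, -19, -9, 0, 0, -0.5], [25, -24, -9, 0, 0, -0.65], [30, -29, -9, 0, 0, -0.8], [34, -33, -9, 0, 0, -0.95], [38, -37, -9, 0, 0, -1.1]]]}}

```text
time_s: 2.35
position: [0.3976, -0.0796, 0.3289]
eef_rot: [2.329, 2.107, 0.001]
contact_force: [0.4, -1.6, -0.4]
width: 0.0877
gripper_force: 0.0
```

```bash
cat >> h.py <<'E'
def st():
    s=env.observe(); Rm=R.from_rotvec(s["eef_rot"]).as_matrix(); return s,np.array(s["position"]),Rm
def delta(P,th=None,tilt=None):
    "shift cm & rotvec in tool axes from measured pose to TCP P, tool-down with tool x at yaw th"
    s,p,Rm=st(); d=Rm.T@(np.array(P)-p)*100
    if th is None: r=np.zeros(3)
    else:
        c,q=np.cos(th),np.sin(th); G=np.array([[c,q,0],[q,-c,0],[0,0,-1]]).T
        if tilt is not None: G=R.from_rotvec(tilt).as_matrix()@G
        r=R.from_matrix(Rm.T@G).as_rotvec()
    return np.round(d,2),np.round(r,3)
E
python3 -c "
from h import *
print(st()[1],delta([.55,.24,.33],np.pi/2))"
```

```text
[ 0.39758273 -0.07961455  0.32886822] (array([33.33, 11.96, -0.11]), array([ 0.001,  0.   , -0.1  ]))
```

Request:
{"api": "send_rows", "payload": {"increments": [[[5, 1.8, 0, 0, 0, -0.05], [10, 3.6, 0, 0, 0, -0.1], [15, 5.4, 0, 0, 0, -0.1], [20, 7.2, 0, 0, 0, -0.1], [25, 9, 0, 0, 0, -0.1], [30, 10.8, 0, 0, 0, -0.1], [33, 12, 0, 0, 0, -0.1], [33, 12, 0, 0, 0, -0.1]]]}}

```text
time_s: 3.35
position: [0.5514, 0.2355, 0.3275]
eef_rot: [-2.224, -2.218, 0.002]
contact_force: [-0.4, -0.4, -0.3]
width: 0.0876
gripper_force: 0.0
```

```bash
python3 - <<'E'
from h import *
np.set_printoptions(precision=4,suppress=True)
print(st()[1],st()[0]["eef_rot"],np.abs(st()[0]["joint_vel"]).max())
w=cam("wrist"); im=optics.capture("wrist"); cv2.imwrite("pics/w1.png",im)
for l,z in [("pin_grip",.165),("pin",.135),("template",.06),("ear_hole",.092),("tongue_hole",.08),("lane_stop",.075),("lane_load",.16),("rack",0)]:
    r=nets.mark_of("wrist",l)
    for x in r[:3]: print(l,np.round(x["position"]),round(x["confidence"],2),atz(w,x["position"],z))
for x in nets.mark_of("wrist","tin1"): print("tin",np.round(x["position"]),round(x["confidence"],2),atz(w,x["position"],0))
E
```

```text
[0.5514 0.2355 0.3275] [-2.2238 -2.218   0.0016] 0.04549074877343889
pin_grip [ 57. 361.] 0.71 [0.5837 0.3575 0.165 ]
pin [ 63. 362.] 0.6 [0.5875 0.358  0.135 ]
pin [182. 114.] 0.36 [0.3767 0.2639 0.135 ]
template [ 28. 242.] 0.92 [0.4808 0.4003 0.06  ]
template [186. 116.] 0.71 [0.3391 0.2507 0.06  ]
template [429. 272.] 0.32 [ 0.4936 -0.0598  0.06  ]
ear_hole [230. 379.] 0.9 [0.614  0.2106 0.092 ]
ear_hole [229. 380.] 0.4 [0.6145 0.2111 0.092 ]
tongue_hole [228. 379.] 0.75 [0.6153 0.2095 0.08  ]
lane_stop [279. 415.] 0.9 [0.6582 0.1511 0.075 ]
rack [ 31. 310.] 0.65 [0.5453 0.4113 0.    ]
tin [327. 287.] 0.9 [0.5119 0.0533 0.    ]
tin [318. 211.] 0.75 [0.4111 0.0663 0.    ]
tin [415. 181.] 0.74 [ 0.3537 -0.0896  0.    ]
tin [270. 280.] 0.68 [0.5046 0.1338 0.    ]
tin [428. 272.] 0.68 [ 0.4864 -0.1111  0.    ]
tin [206. 239.] 0.55 [0.4565 0.2169 0.    ]
tin [369. 191.] 0.43 [ 0.3763 -0.0115  0.    ]
```

View pics/w1.png

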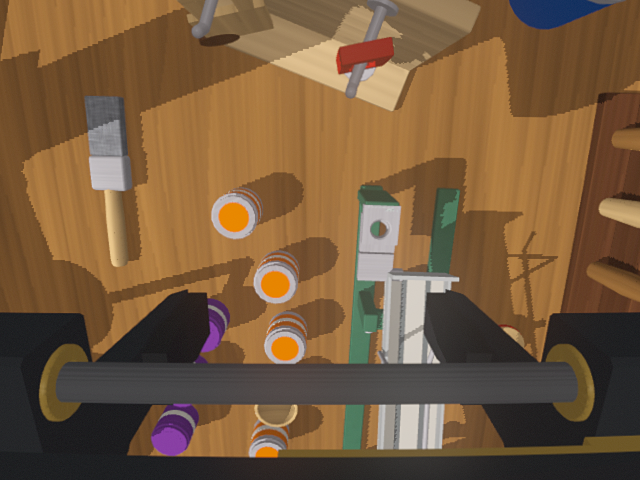

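```bash
python3 - <<'E'
from h import *
np.set_printoptions(precision=4,suppress=True)
w=cam("wrist")
a=atz(w,[95,351],.187);b=atz(w,[8,382],.179); d=b-a; print("hook",a,b,np.degrees(np.arctan2(d[1],d[0])))
a=atz(w,[58,337],.188);b=atz(w,[45,391],.188); d=b-a; print("handle top edge",a,b,np.linalg.norm(d),np.degrees(np.arctan2(d[1],d[0])))
a=atz(w,[85,265],0);b=atz(w,[111,395],0); d=b-a
a=atz(w,[40,365],.188); print("handle mid",atz(w,[57,365],.188))
# lane: left wall outer
a=atz(w,[300,386],.085);print("lane edge",a,atz(w,[440,380],.11))
C=cam("scene");S=cam("side")
print(tri(C,[229,504],S,[357,200]), tri(w,[57,364],C,[229,504]))
for n,c in (("scene",C),("side",S)): print(n,proj(c,[[.614,.2105,.092],[.5837,.3575,.165]]))
im=cv2.imread("pics/scene0.png"); s=cv2.imread("pics/side0.png")
f=lambda i,y,x:cv2.resize(i[y:y+100,x:x+133],(532,400),interpolation=cv2.INTER_CUBIC)
cv2.imwrite("pics/z1.png",cv2.resize(np.vstack([f(im,190,410),f(s,280,160)]),(399,600)))
E
```

```text
hook [0.5755 0.3277 0.187 ] [0.5962 0.3841 0.179 ] 69.84399042173791
handle top edge [0.5657 0.3513 0.188 ] [0.6016 0.3593 0.188 ] 0.036839797339436924 12.612059978072496
handle mid [0.5844 0.3518 0.188 ]
lane edge [0.6256 0.1284 0.085 ] [ 0.6224 -0.0342  0.11  ]
(array([0.5861, 0.3641, 0.1642]), np.float64(0.006885910282006716)) (array([0.5869, 0.3567, 0.1683]), np.float64(0.003673309263294269))
scene [[271.8619 438.1272]
 [228.9884 502.3811]]
side [[311.7017 229.413 ]
 [353.9482 204.1073]]
```

View pics/z1.png

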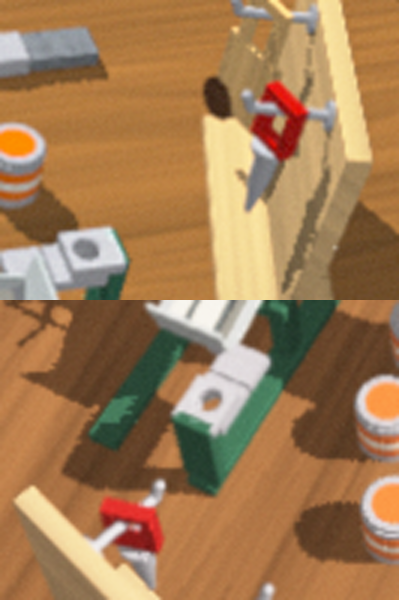

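Request:
{"api": "send_rows", "payload": {"increments": [[[2, 0.8, 0.6, 0, 0, 0], [4, 1.6, 1.2, 0, 0, 0], [6, 2.4, 1.8, 0, 0, 0], [7, 3, 2.4, 0, 0, 0], [8, 3.4, 2.8, 0, 0, 0], [8, 3.4, 2.8, 0, 0, 0], [8, 3.4, 2.8, 0, 0, 0], [8, 3.4, 2.8, 0, 0, 0]]]}}

```text
time_s: 4.85
position: [0.5855, 0.3135, 0.3011]
eef_rot: [2.227, 2.215, 0.001]
contact_force: [0.3, -0.3, -0.3]
width: 0.0884
gripper_force: 0.0
```

```bash
python3 - <<'E'
from h import *
np.set_printoptions(precision=4,suppress=True)
print(st()[1],st()[0]["eef_rot"],np.abs(st()[0]["joint_vel"]).max())
w=cam("wrist"); im=optics.capture("wrist")
for l,z in [("pin_grip",.165),("ear_hole",.092)]:
    r=nets.mark_of("wrist",l)
    for x in r[:3]: print(l,np.round(x["position"]),round(x["confidence"],2),atz(w,x["position"],z))
r=nets.outline_of("wrist","pin")
for x in r[:2]:
    m=x["pixels"]; ys,xs=np.where(m); print(x["confidence"],m.sum(),xs.min(),xs.max(),ys.min(),ys.max())
cv2.imwrite("pics/w2.png",cv2.resize(im[60:380,160:560],(800,640),interpolation=cv2.INTER_CUBIC)[:600])
red=(im[:,:,2]>110)&(im[:,:,1]<60)&(im[:,:,0]<60); n,lab,sta,ce=cv2.connectedComponentsWithStats(red.astype(np.uint8)); print(sta[1:][sta[1:,4]>150],ce[1:][sta[1:,4]>150])
E
```

```text
[0.5855 0.3135 0.3011] [2.2273 2.215  0.001 ] 0.002501103634950474
pin_grip [168. 314.] 0.56 [0.584  0.3583 0.165 ]
ear_hole [307. 347.] 0.94 [0.6155 0.2167 0.092 ]
ear_hole [309. 345.] 0.57 [0.6135 0.2142 0.092 ]
0.74 1343 287 342 148 186
0.68 845 451 492 404 435
[[ 287  156   55   30 1025]] [[313.6722 171.1424]]
```

View pics/w2.png

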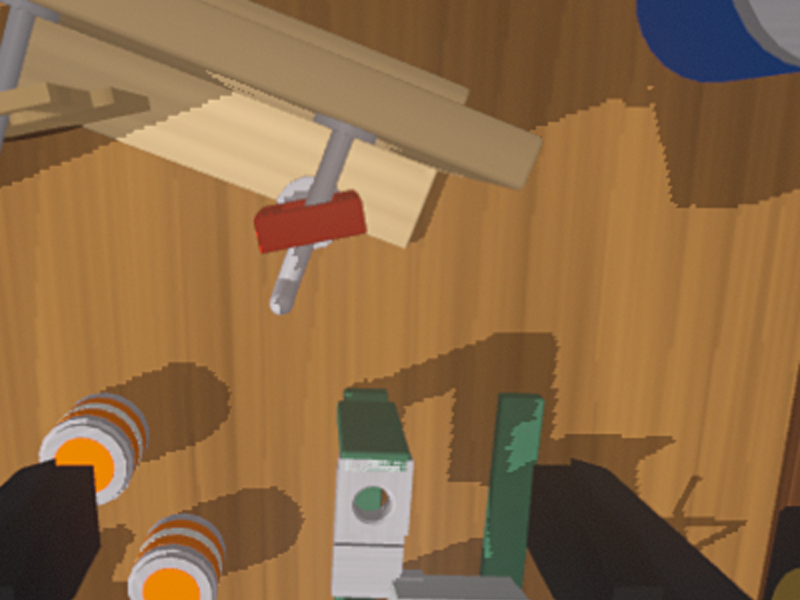

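```bash
python3 - <<'E'
from h import *
np.set_printoptions(precision=4,suppress=True)
w=cam("wrist")
a=atz(w,[60+212/2,160+257/2],.188);b=atz(w,[60+192/2,160+355/2],.188);d=b-a;print("top back edge",a,b,np.degrees(np.arctan2(d[1],d[0])),np.hypot(*d[:2]))
a=atz(w,[60+252/2,160+263/2],.188);b=atz(w,[60+233/2,160+365/2],.188);d=b-a;print("top front edge",a,b,np.degrees(np.arctan2(d[1],d[0])))
a=atz(w,[60+300/2,160+282/2],.187);b=atz(w,[60+130/2,160+345/2],.179);d=b-a;print("hook",a,b,np.degrees(np.arctan2(d[1],d[0])),np.hypot(*d[:2]))
a=atz(w,[60+70/2,160+205/2],.19);b=atz(w,[60+188/2,160+520/2],.19);d=b-a;print("board top",a,b,np.degrees(np.arctan2(d[1],d[0])))
for z in(.165,.175,.18): print(atz(w,[171,313.7],z))
for th in (99,): print(delta([.585,.354,.25],np.radians(th)))
# ear hole centre
print("ear",atz(w,[60+503/2,160+371/2],.092))
E
```

```text
top back edge [0.5679 0.3622 0.188 ] [0.5995 0.3684 0.188 ] 11.059056407400208 0.032205661919126986
top front edge [0.5695 0.3493 0.188 ] [0.6029 0.3553 0.188 ] 10.231893896094356
hook [0.5755 0.3331 0.187 ] [0.5965 0.3877 0.179 ] 68.91299336904613 0.05853976764460911
board top [0.5531 0.4056 0.19  ] [0.652  0.3697 0.19  ] -19.954723516448986
[0.584  0.3566 0.165 ]
[0.5841 0.3576 0.175 ]
[0.5841 0.3581 0.18  ]
(array([ 4.03, -0.07,  5.08]), array([ 0.   , -0.   , -0.162]))
ear [0.614  0.2122 0.092 ]
```

Request:
{"api": "send_rows", "payload": {"increments": [[[1.5, 0, 1.5, 0, 0, -0.06], [3, 0, 3, 0, 0, -0.12], [4.2, 0, 4.5, 0, 0, -0.16], [4.2, 0, 5, 0, 0, -0.16], [4.2, 0, 5, 0, 0, -0.16], [4.2, 0, 5, 0, 0, -0.16], [4.2, 0, 5, 0, 0, -0.16], [4.2, 0, 5, 0, 0, -0.16]]], "gripper": -0.136, "newtons": 30}}

```text
time_s: 6.05
position: [0.5858, 0.3557, 0.2509]
eef_rot: [2.043, 2.386, 0.001]
contact_force: [-0.3, 1.0, -0.4]
width: 0.0501
gripper_force: 0.0
```

```bash
python3 - <<'E'
from h import *
np.set_printoptions(precision=4,suppress=True)
print(st()[1],np.abs(st()[0]["joint_vel"]).max(),st()[0]["width"])
w=cam("wrist"); im=optics.capture("wrist")
for l,z in [("pin_grip",.165)]:
    r=nets.mark_of("wrist",l)
    for x in r[:3]: print(l,np.round(x["position"]),round(x["confidence"],2),atz(w,x["position"],z))
cv2.imwrite("pics/w3.png",im)
print(delta([.585,.3555,.147],np.radians(99)))
print(proj(w,[st()[1]]))
E
```

```text
[0.5858 0.3557 0.2509] 0.0023939427521593726 0.050061170840889735
pin_grip [247. 314.] 0.65 [0.5842 0.3571 0.165 ]
(array([-0.02, -0.08, 10.37]), array([ 0.   , -0.   , -0.002]))
[[311.9149 316.4811]]
```

View pics/w3.png

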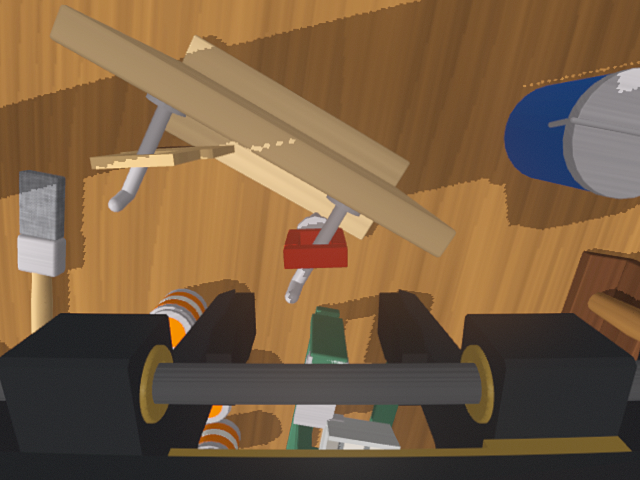

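Request:
{"api": "send_rows", "payload": {"increments": [[[0, -0.1, 2, 0, 0, 0], [0, -0.1, 4, 0, 0, 0], [0, -0.1, 6, 0, 0, 0], [0, -0.1, 7.5, 0, 0, 0], [0, -0.1, 9, 0, 0, 0], [0, -0.1, 10.3, 0, 0, 0], [0, -0.1, 10.3, 0, 0, 0], [0, -0.1, 10.3, 0, 0, 0]]]}}

```text
time_s: 7.15
position: [0.585, 0.3558, 0.1482]
eef_rot: [2.042, 2.386, 0.001]
contact_force: [-0.2, 0.1, -0.2]
width: 0.0502
gripper_force: 0.0
```

Request:
{"api": "send_rows", "payload": {"increments": [[[0, 0, 0, 0, 0, 0], [0, 0, 0, 0, 0, 0], [0, 0, 0, 0, 0, 0], [0, 0, 0, 0, 0, 0], [0, 0, 0, 0, 0, 0], [0, 0, 0, 0, 0, 0], [0, 0, 0, 0, 0, 0], [0, 0, 0, 0, 0, 0]]], "gripper": 1, "newtons": 40}}

```text
time_s: 8.15
position: [0.5849, 0.3558, 0.148]
eef_rot: [2.043, 2.386, 0.001]
contact_force: [-0.8, -0.8, 6.0]
width: 0.0356
gripper_force: 39.9
```

Request:
{"api": "send_rows", "payload": {"increments": [[[0, 0, -0.4, 0, 0, 0], [0, 0, -0.8, 0, 0, 0], [0, 0, -1.2, 0, 0, 0], [0, 0, -1.5, 0, 0, 0], [0, 0, -1.5, 0, 0, 0], [0, 0, -1.5, 0, 0, 0], [0, 0, -1.5, 0, 0, 0], [0, 0, -1.5, 0, 0, 0]]]}}

```text
time_s: 9.15
position: [0.5847, 0.3557, 0.1625]
eef_rot: [-2.043, -2.387, 0.0]
contact_force: [-0.1, -0.1, -1.2]
width: 0.0353
gripper_force: 39.9
```

```bash
python3 - <<'E'
from h import *
np.set_printoptions(precision=4,suppress=True)
print(st()[1],st()[0]["contact_force"],st()[0]["width"])
w=cam("wrist"); im=optics.capture("wrist")
cv2.imwrite("pics/w4.png",cv2.resize(im[150:390,180:500],(640,480),interpolation=cv2.INTER_CUBIC))
for k in (70,68): 
    a=np.radians(k); s,p,Rm=st(); print(k,Rm.T@np.array([-np.cos(a),-np.sin(a),0]))
E
```

```text
[0.5847 0.3557 0.1625] [-0.1327 -0.1068 -1.2216] 0.03530302602371725
70 [-0.8756 -0.483   0.0001]
68 [-0.8582 -0.5133  0.0001]
```

View pics/w4.png

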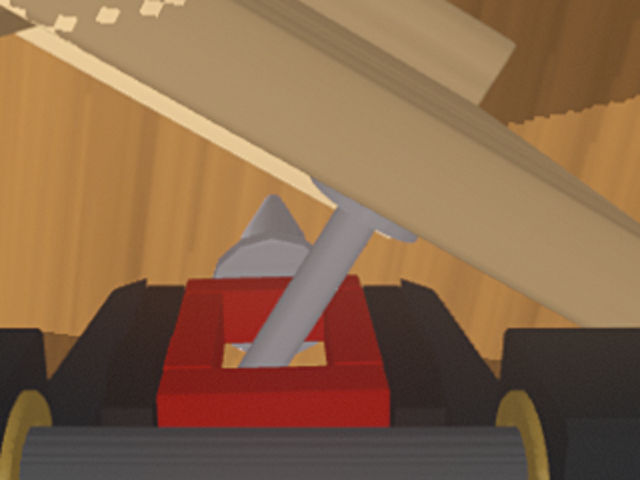

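Request:
{"api": "send_rows", "payload": {"increments": [[[0, 0, -0.05, 0, 0, 0.1], [0, 0, -0.05, 0, 0, 0.2], [0, 0, -0.05, 0, 0, 0.3], [0, 0, -0.05, 0, 0, 0.4], [0, 0, -0.05, 0, 0, 0.4], [0, 0, -0.05, 0, 0, 0.4], [0, 0, -0.05, 0, 0, 0.4], [0, 0, -0.05, 0, 0, 0.4]]]}}

```text
time_s: 10.2
position: [0.5847, 0.3557, 0.1631]
eef_rot: [2.476, 1.934, 0.0]
contact_force: [0.4, 1.0, -1.1]
width: 0.0353
gripper_force: 39.9
```

Request:
{"api": "send_rows", "payload": {"increments": [[[-0.7, -0.08, 0, 0, 0, 0], [-1.5, -0.17, 0, 0, 0, 0], [-2.5, -0.28, 0, 0, 0, 0], [-3.5, -0.4, 0, 0, 0, 0], [-4.5, -0.51, 0, 0, 0, 0], [-5.5, -0.62, 0, 0, 0, 0], [-6.5, -0.74, 0, 0, 0, 0], [-7, -0.8, 0, 0, 0, 0]]]}}

```text
time_s: 11.2
position: [0.5598, 0.2891, 0.1632]
eef_rot: [2.477, 1.933, 0.0]
contact_force: [-0.4, -0.5, -1.3]
width: 0.0353
gripper_force: 39.9
```

```bash
python3 - <<'E'
from h import *
np.set_printoptions(precision=4,suppress=True)
print(st()[1],st()[0]["contact_force"],st()[0]["width"])
c=optics.capture("scene"); r=nets.spot_in("scene","pin"); print(r[:2])
print(delta([.5855,.285,.25],np.pi/2),delta([.613,.212,.25],np.pi/2))
cv2.imwrite("pics/s5.png",cv2.resize(c[150:350,360:627],(800,600)))
E
```

```text
[0.5598 0.2891 0.1632] [-0.3665 -0.5236 -1.3432] 0.03529651820108674
[{'position': [241.8, 463.6], 'confidence': 0.61}, {'position': [301.0, 334.4], 'confidence': 0.56}]
(array([ 0.2 ,  2.59, -8.68]), array([-0.   ,  0.   , -0.245])) (array([-6.21,  7.03, -8.68]), array([-0.   ,  0.   , -0.245]))
```

Request:
{"api": "send_rows", "payload": {"increments": [[[0, 0, -2, 0, 0, -0.06], [-0.5, 1, -4, 0, 0, -0.12], [-1.5, 2, -4.5, 0, 0, -0.18], [-3, 4, -4.5, 0, 0, -0.245], [-4.5, 6, -4.5, 0, 0, -0.245], [-6.2, 7, -4.5, 0, 0, -0.245], [-6.2, 7, -4.5, 0, 0, -0.245], [-6.2, 7, -4.5, 0, 0, -0.245]]]}}

```text
time_s: 12.3
position: [0.6125, 0.213, 0.2081]
eef_rot: [-2.221, -2.221, -0.0]
contact_force: [-0.3, 0.1, -1.0]
width: 0.0356
gripper_force: 39.9
```

```bash
python3 - <<'E'
from h import *
np.set_printoptions(precision=4,suppress=True)
print(st()[1],st()[0]["contact_force"],st()[0]["eef_rot"])
w=cam("wrist"); im=optics.capture("wrist")
for l in ["ear_hole","pin"]:
    for x in nets.mark_of("wrist",l)[:2]: print(l,x["position"],x["confidence"],atz(w,x["position"],.092))
cv2.imwrite("pics/w5.png",cv2.resize(im[170:370,190:457],(800,600),interpolation=cv2.INTER_CUBIC))
E
```

```text
[0.6125 0.213  0.2081] [-0.3484  0.073  -1.049 ] [-2.2213 -2.221  -0.    ]
ear_hole [239.8, 320.6] 0.71 [0.6155 0.211  0.092 ]
ear_hole [290.2, 203.6] 0.58 [0.5316 0.1735 0.092 ]
pin [292.8, 317.0] 0.69 [0.6131 0.1716 0.092 ]
```

View pics/w5.png

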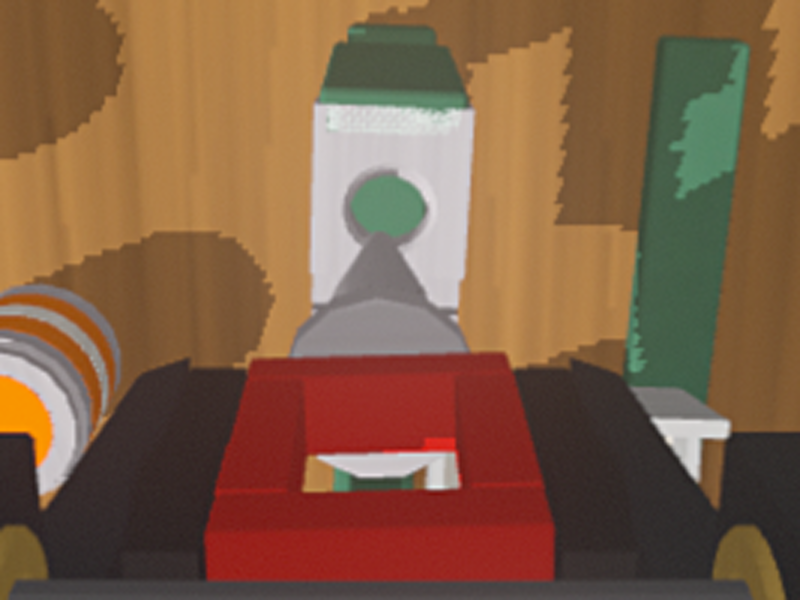

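```bash
python3 - <<'E'
from h import *
np.set_printoptions(precision=4,suppress=True)
w=cam("wrist"); p=st()[1]
for o in (.050,.052,.054): print("tip",atz(w,[248.7,316.8],p[2]-o)-p)
# collar top front rim mid: crop (380,300) topmost far edge of collar underside ~ r14
print("hole",atz(w,[170+207/3,190+389/3],.092)-p, atz(w,[170+207/3,190+389/3],.092))
# collar far edge at origin z (underside), tool: TCP-0.013
print("collar L/R",[atz(w,[170+352/3,190+c/3],p[2]-.007)-p for c in(293,468)])
print("handle top L/R far",[atz(w,[170+356/3,190+c/3],p[2]+.040)-p for c in(250,508)],[atz(w,[170+490/3,190+c/3],p[2]+.040)-p for c in(217,548)])
E
```

```text
tip [ 0.0003  0.0117 -0.05  ]
tip [ 0.0003  0.0111 -0.052 ]
tip [ 0.0003  0.0105 -0.054 ]
hole [ 0.0024 -0.0014 -0.1162] [0.6149 0.2119 0.092 ]
collar L/R [array([-0.0119,  0.008 , -0.007 ]), array([ 0.0124,  0.008 , -0.007 ])]
handle top L/R far [array([-0.0125,  0.027 ,  0.04  ]), array([0.0124, 0.027 , 0.04  ])] [array([-0.0162,  0.0126,  0.04  ]), array([0.0168, 0.0126, 0.04  ])]
```

Request:
{"api": "send_rows", "payload": {"increments": [[[-0.1, 0.1, 0.5, 0, 0, 0], [-0.2, 0.2, 1, 0, 0, 0], [-0.3, 0.2, 1.5, 0, 0, 0], [-0.3, 0.2, 2, 0, 0, 0], [-0.3, 0.2, 2.4, 0, 0, 0], [-0.3, 0.2, 2.4, 0, 0, 0], [-0.3, 0.2, 2.4, 0, 0, 0], [-0.3, 0.2, 2.4, 0, 0, 0]]]}}

```text
time_s: 13.45
position: [0.6149, 0.2096, 0.1843]
eef_rot: [2.221, 2.221, 0.001]
contact_force: [-0.4, -0.6, -1.4]
width: 0.0357
gripper_force: 39.9
```

```bash
python3 - <<'E'
from h import *
np.set_printoptions(precision=4,suppress=True)
print(st()[1],st()[0]["contact_force"],st()[0]["eef_rot"])
w=cam("wrist"); im=optics.capture("wrist"); p=st()[1]
print(proj(w,[p+[0,.002,-.083]]),proj(w,[[.6149,.2119,.092]]))
cv2.imwrite("pics/w6.png",cv2.resize(im[170:370,190:457],(800,600),interpolation=cv2.INTER_CUBIC))
s=optics.capture("side"); c=optics.capture("scene")
f=lambda i,y,x:cv2.resize(i[y:y+100,x:x+133],(532,400),interpolation=cv2.INTER_CUBIC)
cv2.imwrite("pics/z2.png",cv2.resize(np.vstack([f(c,210,380),f(s,260,165)]),(399,600)))
E
```

```text
[0.6149 0.2096 0.1843] [-0.3575 -0.5562 -1.3661] [2.2212 2.2213 0.0006]
[[248.245  316.1519]] [[243.5239 316.0939]]
```

View pics/w6.png

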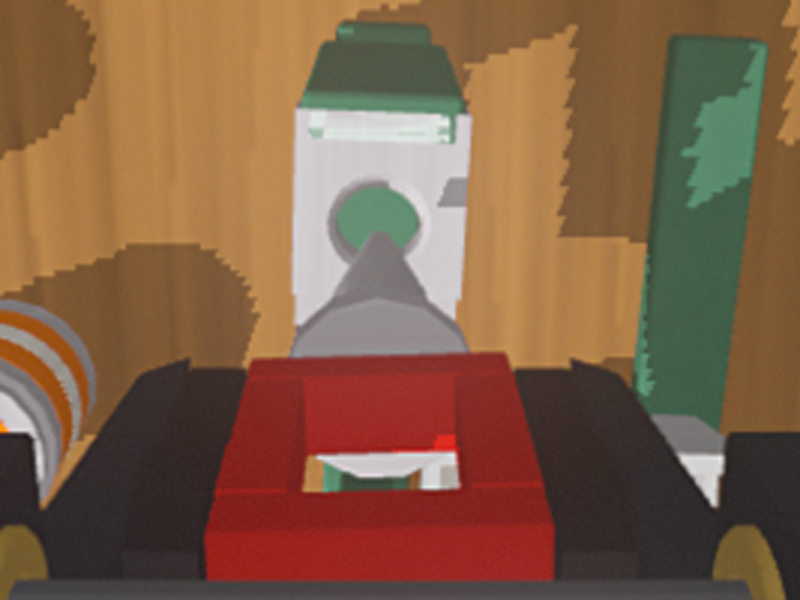

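Request:
{"api": "send_rows", "payload": {"increments": [[[0, -0.03, 0.6, 0, 0, 0], [0, -0.03, 1.2, 0, 0, 0], [0, -0.03, 1.8, 0, 0, 0], [0, -0.03, 2.4, 0, 0, 0], [0, -0.03, 3, 0, 0, 0], [0, -0.03, 3.5, 0, 0, 0], [0, -0.03, 3.5, 0, 0, 0], [0, -0.03, 3.5, 0, 0, 0]]]}}

```text
time_s: 14.6
position: [0.6147, 0.2096, 0.1493]
eef_rot: [2.221, 2.221, 0.001]
contact_force: [-0.1, -1.1, -1.2]
width: 0.0354
gripper_force: 39.9
```

```bash
python3 - <<'E'
from h import *
np.set_printoptions(precision=4,suppress=True)
print(st()[1],st()[0]["contact_force"],st()[0]["wrist_torque"],st()[0]["eef_rot"])
im=optics.capture("wrist"); 
cv2.imwrite("pics/w7.png",cv2.resize(im[170:370,190:457],(800,600),interpolation=cv2.INTER_CUBIC))
E
```

```text
[0.6147 0.2096 0.1493] [-0.0758 -1.0777 -1.2019] [-0.0347 -0.076  -0.0295] [2.2213 2.2213 0.0006]
```

Request:
{"api": "send_rows", "payload": {"increments": [[[0, 0, 0.3, 0, 0, 0], [0, 0, 0.6, 0, 0, 0], [0, 0, 0.9, 0, 0, 0], [0, 0, 1.2, 0, 0, 0], [0, 0, 1.5, 0, 0, 0], [0, 0, 1.5, 0, 0, 0], [0, 0, 1.5, 0, 0, 0], [0, 0, 1.5, 0, 0, 0]]]}}

```text
time_s: 15.65
position: [0.6145, 0.2094, 0.1339]
eef_rot: [2.222, 2.221, -0.001]
contact_force: [-0.0, -4.1, -3.3]
width: 0.0355
gripper_force: 39.9
```

Request:
{"api": "send_rows", "payload": {"increments": [[[0, 0, 0.15, 0, 0, 0], [0, 0, 0.3, 0, 0, 0], [0, 0, 0.45, 0, 0, 0], [0, 0, 0.6, 0, 0, 0], [0, 0, 0.8, 0, 0, 0], [0, 0, 0.8, 0, 0, 0], [0, 0, 0.8, 0, 0, 0], [0, 0, 0.8, 0, 0, 0]]]}}

```text
time_s: 16.65
position: [0.6146, 0.2096, 0.1258]
eef_rot: [-2.221, -2.221, 0.0]
contact_force: [1.6, -3.0, -2.0]
width: 0.0354
gripper_force: 39.9
```

Request:
{"api": "send_rows", "payload": {"increments": [[[0, 0.02, 0.15, 0, 0, 0], [0, 0.02, 0.3, 0, 0, 0], [0, 0.02, 0.45, 0, 0, 0], [0, 0.02, 0.6, 0, 0, 0], [0, 0.02, 0.7, 0, 0, 0], [0, 0.02, 0.7, 0, 0, 0], [0, 0.02, 0.7, 0, 0, 0], [0, 0.02, 0.7, 0, 0, 0]]]}}

```text
time_s: 17.65
position: [0.6147, 0.2096, 0.1189]
eef_rot: [-2.221, -2.221, 0.0]
contact_force: [0.6, -3.0, -1.1]
width: 0.0353
gripper_force: 39.9
```

Going well; drive the last stretch until the collar seats.

Request:
{"api": "send_rows", "payload": {"increments": [[[0, 0, 0.15, 0, 0, 0], [0, 0, 0.3, 0, 0, 0], [0, 0, 0.45, 0, 0, 0], [0, 0, 0.6, 0, 0, 0], [0, 0, 0.7, 0, 0, 0], [0, 0, 0.8, 0, 0, 0], [0, 0, 0.8, 0, 0, 0], [0, 0, 0.8, 0, 0, 0]]]}}

```text
time_s: 18.65
position: [0.6147, 0.2096, 0.1109]
eef_rot: [-2.221, -2.221, 0.0]
contact_force: [0.9, -3.6, -1.6]
width: 0.0353
gripper_force: 39.9
```

Request:
{"api": "send_rows", "payload": {"increments": [[[0, 0, 0.1, 0, 0, 0], [0, 0, 0.2, 0, 0, 0], [0, 0, 0.3, 0, 0, 0], [0, 0, 0.35, 0, 0, 0], [0, 0, 0.4, 0, 0, 0], [0, 0, 0.4, 0, 0, 0], [0, 0, 0.4, 0, 0, 0], [0, 0, 0.4, 0, 0, 0]]]}}

```text
time_s: 19.65
position: [0.6148, 0.2096, 0.107]
eef_rot: [-2.221, -2.221, -0.0]
contact_force: [-0.4, -4.0, 0.0]
width: 0.0357
gripper_force: 39.9
```

Request:
{"api": "send_rows", "payload": {"increments": [[[0, 0, 0.1, 0, 0, 0], [0, 0, 0.2, 0, 0, 0], [0, 0, 0.25, 0, 0, 0], [0, 0, 0.3, 0, 0, 0], [0, 0, 0.3, 0, 0, 0], [0, 0, 0.3, 0, 0, 0], [0, 0, 0.3, 0, 0, 0], [0, 0, 0.3, 0, 0, 0]]]}}

```text
time_s: 20.65
position: [0.6148, 0.2096, 0.1052]
eef_rot: [2.221, 2.221, 0.001]
contact_force: [-2.9, -6.0, 7.4]
width: 0.0355
gripper_force: 39.9
```

Request:
{"api": "send_rows", "payload": {"increments": [[[0, 0, 0.1, 0, 0, 0], [0, 0, 0.2, 0, 0, 0], [0, 0, 0.3, 0, 0, 0], [0, 0, 0.3, 0, 0, 0], [0, 0, 0.3, 0, 0, 0], [0, 0, 0.3, 0, 0, 0], [0, 0, 0.3, 0, 0, 0], [0, 0, 0.3, 0, 0, 0]]]}}

```text
time_s: 21.65
position: [0.6148, 0.2095, 0.1051]
eef_rot: [2.22, 2.22, 0.003]
contact_force: [-9.4, -7.7, 25.9]
width: 0.0355
gripper_force: 39.9
```

```bash
python3 - <<'E'
from h import *
print(st()[1],st()[0]["contact_force"])
s=optics.capture("side"); c=optics.capture("scene"); im=optics.capture("wrist")
f=lambda i,y,x:cv2.resize(i[y:y+75,x:x+100],(400,300),interpolation=cv2.INTER_CUBIC)
cv2.imwrite("pics/z3.png",np.vstack([np.hstack([f(c,230,390),f(s,280,180)]),np.hstack([cv2.resize(im[170:370,190:457],(400,300)),np.zeros((300,400,3),np.uint8)])]))
E
```

```text
[0.61484952 0.2095394  0.10505451] [-9.44173093 -7.68110662 25.94507215]
```

View pics/z3.png

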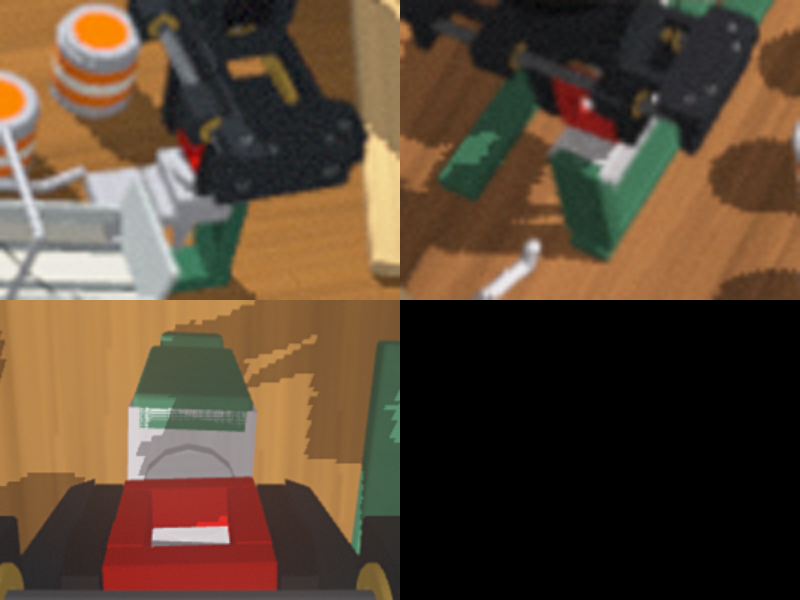

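Request:
{"api": "send_rows", "payload": {"increments": [[[0, 0, -0.2, 0, 0, 0], [0, 0, -0.4, 0, 0, 0], [0, 0, -0.4, 0, 0, 0], [0, 0, -0.4, 0, 0, 0], [0, 0, -0.4, 0, 0, 0], [0, 0, -0.4, 0, 0, 0], [0, 0, -0.4, 0, 0, 0], [0, 0, -0.4, 0, 0, 0]]]}}

```text
time_s: 22.8
position: [0.6148, 0.2096, 0.1052]
eef_rot: [-2.221, -2.221, -0.0]
contact_force: [-0.9, -4.2, 5.6]
width: 0.0357
gripper_force: 39.9
```

Request:
{"api": "send_rows", "payload": {"increments": [[[0, 0, 0, 0, 0, 0], [0, 0, 0, 0, 0, 0], [0, 0, 0, 0, 0, 0], [0, 0, 0, 0, 0, 0], [0, 0, -3, 0, 0, 0], [0, 0, -8, 0, 0, 0], [0, 0, -14, 0, 0, 0], [0, 0, -20, 0, 0, 0]]], "gripper": -0.2}}

```text
time_s: 23.8
position: [0.6144, 0.2096, 0.307]
eef_rot: [-2.221, -2.221, -0.0]
contact_force: [1.3, 0.2, 0.6]
width: 0.053
gripper_force: 0.0
```

```bash
python3 - <<'E'
from h import *
np.set_printoptions(precision=4,suppress=True)
s,p,_=st(); print(p,s["contact_force"],s["q"])
w=cam("wrist"); optics.capture("wrist"); optics.capture("scene"); C=cam("scene")
for l,z in [("pin",.092),("pin_grip",.122),("ear_hole",.092),("lane_stop",.075)]:
    for n,c in (("wrist",w),("scene",C)):
        for x in nets.mark_of(n,l)[:1]: print(l,n,x["position"],round(x["confidence"],2),atz(c,x["position"],z))
E
```

```text
[0.6144 0.2096 0.307 ] [1.289  0.2166 0.5694] [0.1467 0.5364 0.8437 0.0002 1.7615 0.1467]
pin wrist [204.6, 320.9] 0.91 [0.6188 0.2139 0.092 ]
pin scene [276.3, 356.4] 0.74 [0.5907 0.0329 0.092 ]
pin_grip wrist [213.3, 314.2] 0.93 [0.6127 0.2119 0.122 ]
pin_grip scene [261.8, 444.3] 0.58 [0.6136 0.2194 0.122 ]
ear_hole wrist [212.5, 314.6] 0.64 [0.6129 0.2064 0.092 ]
ear_hole scene [272.5, 438.3] 0.71 [0.6158 0.2102 0.092 ]
lane_stop scene [295.5, 421.1] 0.97 [0.6565 0.1591 0.075 ]
```

Request:
{"api": "send_rows", "payload": {"increments": [[[-4, 0, -3, 0, 0, 0], [-10, 0, -5, 0, 0, 0], [-16, 0, -5, 0, 0, 0], [-22, 0, -5, 0, 0, 0], [-28, 0, -5, 0, 0, 0], [-33, 0, -5, 0, 0, 0], [-38, 0, -5, 0, 0, 0], [-40, 0, -5, 0, 0, 0]]], "gripper": -0.5}}

```text
time_s: 25.3
position: [0.6145, -0.1929, 0.354]
eef_rot: [-2.223, -2.217, 0.001]
contact_force: [-0.4, 0.2, 0.5]
width: 0.0658
gripper_force: 0.0
```

```bash
python3 - <<'E'
from h import *
np.set_printoptions(precision=4,suppress=True)
s,p,_=st(); print(p,s["joint_vel"].max())
w=cam("wrist"); im=optics.capture("wrist"); C=cam("scene");S=cam("side")
optics.capture("side")
for l,z in [("lane_load",.16),("tin1",0.0),("follower",0),("jar",0),("cup",0),("ear_hole",.092)]:
    for x in nets.mark_of("wrist",l)[:8]: print(l,np.round(x["position"]),round(x["confidence"],2),atz(w,x["position"],z))
print(proj(w,[[.64,-.18,.16]]))
cv2.imwrite("pics/w8.png",im)
E
```

```text
[ 0.6145 -0.1929  0.354 ] 0.08503487235083192
lane_load [198. 356.] 0.97 [ 0.6487 -0.1789  0.16  ]
tin1 [106. 102.] 0.83 [ 0.3535 -0.0916  0.    ]
tin1 [124. 210.] 0.72 [ 0.4845 -0.1142  0.    ]
follower [288. 328.] 0.74 [ 0.6295 -0.3301  0.    ]
jar [195. 228.] 0.58 [ 0.5011 -0.2012  0.    ]
cup [ 52. 219.] 0.8 [ 0.5005 -0.033   0.    ]
[[199.2743 345.8774]]
```

View pics/w8.png

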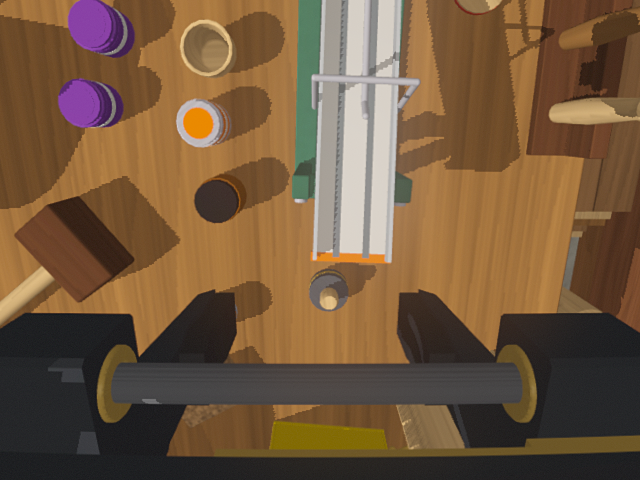

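```bash
python3 - <<'E'
from h import *
np.set_printoptions(precision=4,suppress=True)
w=cam("wrist"); im=cv2.imread("pics/w8.png")
sl=np.radians(14)
# iterate: plane through load height given load y
ly=-.179
def on(rc,h):
    e,d=ray(w,rc)
    n=np.array([0,np.sin(sl),np.cos(sl)]); P0=np.array([.645,ly,.1597])+n*h
    return e+d*(n@(P0-e))/(n@d)
print("orange row edges",on([255,316],14e-3*0),on([261,316],0),on([261,390],0))
for r in (130,160,190,220,245):
    g=im[r].astype(int); print(r,[(c,g[c].tolist()) for c in ()])
    gray=cv2.cvtColor(im,cv2.COLOR_BGR2GRAY)[r].astype(int)
    d=np.diff(gray[300:420]); idx=[(300+i,d[i]) for i in range(len(d)) if abs(d[i])>25]; print(idx)
o=(im[:,:,2]>200)&(im[:,:,1]>90)&(im[:,:,1]<170)&(im[:,:,0]<60); o[:,:300]=0;o[:240]=0;o[280:]=0
ys,xs=np.where(o); print("orange",xs.min(),xs.max(),ys.min(),ys.max())
for c in (325,340,355,370,385): 
    q=np.where(o[:,c])[0]; print(c,q.min() if len(q) else None,q.max() if len(q) else None)
E
```

```text
orange row edges [ 0.6149 -0.2239  0.1709] [ 0.6149 -0.229   0.1722] [ 0.6801 -0.2289  0.1722]
130 []
[(316, np.int64(51)), (317, np.int64(45)), (343, np.int64(41)), (366, np.int64(-43)), (373, np.int64(36)), (395, np.int64(-31)), (396, np.int64(-56))]
160 []
[(315, np.int64(61)), (316, np.int64(42)), (319, np.int64(-30)), (335, np.int64(-32)), (342, np.int64(46)), (365, np.int64(-45)), (372, np.int64(39)), (394, np.int64(-32)), (395, np.int64(-67))]
190 []
[(313, np.int64(35)), (314, np.int64(50)), (315, np.int64(28)), (318, np.int64(-33)), (340, np.int64(26)), (341, np.int64(49)), (364, np.int64(-59)), (370, np.int64(29)), (371, np.int64(43)), (393, np.int64(-48)), (394, np.int64(-53))]
220 []
[(313, np.int64(41)), (317, np.int64(-32)), (339, np.int64(29)), (340, np.int64(40)), (363, np.int64(-48)), (369, np.int64(32)), (370, np.int64(35)), (392, np.int64(-45))]
245 []
[(312, np.int64(37)), (316, np.int64(-33)), (332, np.int64(-47)), (334, np.int64(26)), (339, np.int64(50)), (362, np.int64(-49)), (368, np.int64(34)), (369, np.int64(36)), (391, np.int64(-48))]
orange 311 384 252 262
325 253 260
340 254 261
355 254 261
370 255 262
385 None None
```

```bash
python3 - <<'E'
from h import *
np.set_printoptions(precision=4,suppress=True)
w=cam("wrist"); print(st()[1])
sl=np.radians(14); ly=-.179
def on(rc,h):
    e,d=ray(w,rc)
    n=np.array([0,np.sin(sl),np.cos(sl)]); P0=np.array([.645,ly,.1597])+n*h
    return e+d*(n@(P0-e))/(n@d)
for r,a,b in ((130,317,396.5),(160,316,395.5),(190,314.5,394),(220,313.5,393),(245,312.5,391.5)):
    A,B=on([r,a],.014),on([r,b],.014); print((A+B)/2,np.linalg.norm(A-B))
A=on([253.5,340],0);B=on([261.5,355],0);print("orange",A,B)
for n in("scene","side"):
    c=cam(n); x=nets.mark_of(n,"lane_load")[0]; print(n,x["confidence"],atz(c,x["position"],.1597))
E
```

```text
[ 0.6149 -0.1889  0.3554]
[ 0.6489 -0.1179  0.1589] 0.06657865348652828
[ 0.6481 -0.1422  0.165 ] 0.06666739522966929
[ 0.647  -0.1665  0.171 ] 0.06678505834581339
[ 0.6462 -0.1909  0.1771] 0.06693597998478767
[ 0.6453 -0.2114  0.1822] 0.06666158681536785
orange [ 0.636  -0.2226  0.1706] [ 0.6493 -0.2294  0.1723]
scene 0.72 [ 0.6464 -0.1827  0.1597]
side 0.85 [ 0.6522 -0.1773  0.1597]
```

```bash
cat >> h.py <<'E'
np.set_printoptions(precision=4,suppress=True)
SL=np.radians(14); YAW=np.radians(87.8); LOAD=np.array([.6467,-.183,.1597])
hu=np.array([np.cos(YAW),np.sin(YAW),0]); U=hu*np.cos(SL)-np.array([0,0,np.sin(SL)]); N=hu*np.sin(SL)+np.array([0,0,np.cos(SL)])
GL=np.c_[U,np.cross(-N,U),-N]
def dl(up,h,side=0):
    "delta to lane pose: up = m uphill of stop, TCP h above floor"
    s,p,Rm=st(); P=LOAD-U*(up-.35)+N*h+GL[:,1]*side
    return np.round(Rm.T@(P-p)*100,2),np.round(R.from_matrix(Rm.T@GL).as_rotvec(),3),P
def discs(im,w,z=.05,amin=60):
    hsv=cv2.cvtColor(im,cv2.COLOR_BGR2HSV)
    m=cv2.inRange(hsv,(8,200,150),(20,255,255)); n,lab,sta,ce=cv2.connectedComponentsWithStats(m)
    o=[]
    for i in range(1,n):
        if sta[i,4]<amin: continue
        cn,_=cv2.findContours((lab==i).astype(np.uint8),cv2.RETR_EXTERNAL,cv2.CHAIN_APPROX_NONE); cn=cn[0]
        if len(cn)<8: continue
        (x,y),(a,b),_=cv2.fitEllipse(cn)
        fill=sta[i,4]/(np.pi*a*b/4+1e-6)
        if fill>.9 and min(a,b)/max(a,b)>.7: o.append((np.round([y,x],1),int(sta[i,4]),atz(w,[y,x],z)))
    return o
def look():
    w=cam("wrist"); im=optics.capture("wrist"); return w,im,discs(im,w)
E
python3 - <<'E'
from h import *
w=cam("wrist"); im=cv2.imread("pics/w8.png")
for o in discs(im,w): print(o)
for n in("scene","side"):
    for o in discs(optics.capture(n),cam(n),amin=25): print(n,o)
print(delta([.484,-.14,.20],YAW))
E
```

```text
(array([122.7, 197.8]), 691, array([ 0.4847, -0.1106,  0.05  ]))
(array([  4.99, -13.08,  15.52]), array([0.   , 0.   , 0.039]))
```

Request:
{"api": "send_rows", "payload": {"increments": [[[1, -3, 0, 0, 0, 0.039], [2, -6, 2, 0, 0, 0.039], [3, -9, 6, 0, 0, 0.039], [4, -12, 10, 0, 0, 0.039], [5, -13, 14, 0, 0, 0.039], [5, -13, 15.5, 0, 0, 0.039], [5, -13, 15.5, 0, 0, 0.039], [5, -13, 15.5, 0, 0, 0.039]]]}}

```text
time_s: 26.9
position: [0.4852, -0.1406, 0.2009]
eef_rot: [2.263, 2.177, 0.001]
contact_force: [-0.2, -0.1, 0.6]
width: 0.0663
gripper_force: 0.0
```

```bash
python3 - <<'E'
from h import *
print(st()[1])
w,im,o=look(); [print(x) for x in o]
for x in nets.mark_of("wrist","tin1")[:4]: print(x["position"],atz(w,x["position"],0))
if o:
    q=min(o,key=lambda x:np.linalg.norm(x[2][:2]-[.4847,-.1126]))[2]; print(delta([q[0],q[1],.018],YAW))
E
```

```text
[ 0.4852 -0.1406  0.2009]
(array([190., 313.]), 1459, array([ 0.4841, -0.1134,  0.05  ]))
[418.1, 318.3] [ 0.4792 -0.3625  0.    ]
[62.6, 176.3] [ 0.3763 -0.0118  0.    ]
[183.1, 310.1] [ 0.4812 -0.1147  0.    ]
[162.0, 160.3] [ 0.352 -0.091  0.   ]
(array([ 2.73, -0.24, 18.29]), array([ 0.002,  0.001, -0.001]))
```

Request:
{"api": "send_rows", "payload": {"increments": [[[2, -0.2, 3, 0, 0, 0], [2.7, -0.2, 6, 0, 0, 0], [2.7, -0.2, 9, 0, 0, 0], [2.7, -0.2, 12, 0, 0, 0], [2.7, -0.2, 15, 0, 0, 0], [2.7, -0.2, 17.3, 0, 0, 0], [2.7, -0.2, 18.3, 0, 0, 0], [2.7, -0.2, 18.3, 0, 0, 0]]], "newtons": 25}}

```text
time_s: 28.0
position: [0.484, -0.1135, 0.0172]
eef_rot: [-2.264, -2.178, 0.0]
contact_force: [0.3, -0.4, -0.3]
width: 0.066
gripper_force: 0.0
```

Request:
{"api": "send_rows", "payload": {"increments": [[[0, 0, 0, 0, 0, 0], [0, 0, 0, 0, 0, 0], [0, 0, 0, 0, 0, 0], [0, 0, 0, 0, 0, 0], [0, 0, 0, 0, 0, 0], [0, 0, -1, 0, 0, 0], [0, 0, -2.5, 0, 0, 0], [0, 0, -5, 0, 0, 0]]], "gripper": 1}}

```text
time_s: 29.0
position: [0.4834, -0.1131, 0.0676]
eef_rot: [-2.263, -2.177, 0.001]
contact_force: [0.6, 0.3, -1.7]
width: 0.0514
gripper_force: 25.0
```

```bash
python3 - <<'E'
from h import *
print(st()[1],st()[0]["width"],st()[0]["contact_force"])
print(delta([.484,-.112,.30],YAW),dl(.355,.10))
E
```

```text
[ 0.4834 -0.1131  0.0676] 0.05135890698561937 [ 0.5637  0.3205 -1.7108]
(array([  0.13,   0.02, -23.24]), array([-0.001, -0.001, -0.001])) (array([ -4.4 ,  16.56, -19.06]), array([-0.002, -0.245, -0.   ]), array([ 0.6474, -0.1637,  0.2579]))
```

Request:
{"api": "send_rows", "payload": {"increments": [[[0, 0, -5, 0, 0, 0], [0, 2, -11, 0, 0, 0], [-1, 5, -17, 0, 0, 0], [-2, 9, -19, 0, -0.1, 0], [-3, 13, -19, 0, -0.2, 0], [-4.4, 16.5, -19, 0, -0.245, 0], [-4.4, 16.5, -19, 0, -0.245, 0], [-4.4, 16.5, -19, 0, -0.245, 0]]]}}

```text
time_s: 30.0
position: [0.6463, -0.1634, 0.2571]
eef_rot: [2.135, 2.053, -0.263]
contact_force: [0.2, 0.0, -2.1]
width: 0.0513
gripper_force: 25.0
```

```bash
python3 - <<'E'
from h import *
print(st()[1],st()[0]["width"],st()[0]["contact_force"])
print(dl(.355,.023))
w=cam("wrist"); im=optics.capture("wrist"); cv2.imwrite("pics/w9.png",im)
E
```

```text
[ 0.6463 -0.1634  0.2571] 0.051310242682838424 [ 0.2367  0.034  -2.1081]
(array([-0.04,  0.13,  7.63]), array([-0.001, -0.   , -0.001]), array([ 0.6467, -0.1823,  0.1832]))
```

View pics/w9.png

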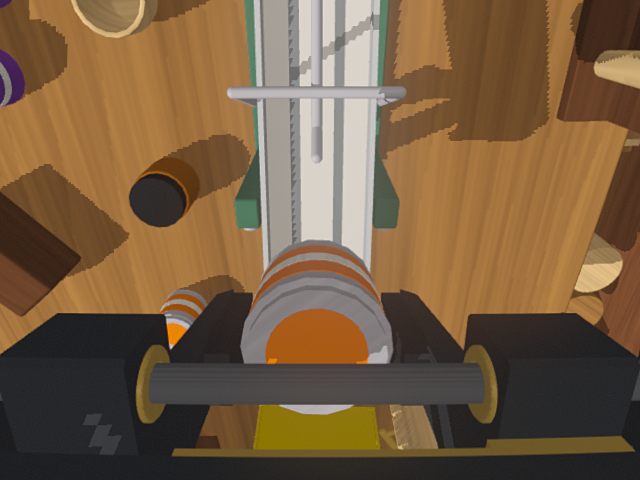

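Request:
{"api": "send_rows", "payload": {"increments": [[[0, 0.1, 2, 0, 0, 0], [0, 0.1, 4, 0, 0, 0], [0, 0.1, 5.5, 0, 0, 0], [0, 0.1, 6.5, 0, 0, 0], [0, 0.1, 7.2, 0, 0, 0], [0, 0.1, 7.6, 0, 0, 0], [0, 0.1, 7.6, 0, 0, 0], [0, 0.1, 7.6, 0, 0, 0]]]}}

```text
time_s: 31.05
position: [0.6474, -0.1821, 0.1837]
eef_rot: [2.133, 2.052, -0.262]
contact_force: [0.1, -0.1, -1.6]
width: 0.0511
gripper_force: 25.0
```

Request:
{"api": "send_rows", "payload": {"increments": [[[0, 0, 0.1, 0, 0, 0], [0, 0, 0.2, 0, 0, 0], [0, 0, 0.3, 0, 0, 0], [0, 0, 0.4, 0, 0, 0], [0, 0, 0.5, 0, 0, 0], [0, 0, 0.6, 0, 0, 0], [0, 0, 0.6, 0, 0, 0], [0, 0, 0.6, 0, 0, 0]]]}}

```text
time_s: 32.05
position: [0.6477, -0.1836, 0.1789]
eef_rot: [2.132, 2.051, -0.261]
contact_force: [-1.1, 2.2, 5.8]
width: 0.0513
gripper_force: 25.0
```

Request:
{"api": "send_rows", "payload": {"increments": [[[0, 0, -0.2, 0, 0, 0], [0, 0, -0.2, 0, 0, 0], [0, 0, -0.2, 0, 0, 0], [0, 0, -0.2, 0, 0, 0], [0, 0, -3, 0, 0, 0], [0, 0, -6, 0, 0, 0], [0, 0, -10, 0, 0, 0], [0, 0, -14, 0, 0, 0]]], "gripper": -0.5}}

```text
time_s: 33.05
position: [0.6484, -0.1494, 0.3144]
eef_rot: [2.134, 2.052, -0.263]
contact_force: [0.4, -0.1, -0.2]
width: 0.0663
gripper_force: 0.0
```

```bash
python3 - <<'E'
from h import *
print(st()[1],st()[0]["width"],st()[0]["contact_force"])
w=cam("wrist"); im=optics.capture("wrist"); cv2.imwrite("pics/w10.png",im)
c=optics.capture("scene"); cv2.imwrite("pics/s10.png",c)
for n in ("scene",):
    for x in nets.mark_of(n,"tin1"): print(np.round(x["position"]),round(x["confidence"],2),atz(cam(n),x["position"],0))
P=LOAD-U*(.026-.35); print("k=1 expected px",proj(cam("scene"),[P]))
print(delta([.48,-.39,.20],YAW))
E
```

```text
[ 0.6484 -0.1494  0.3144] 0.06629549605429659 [ 0.384  -0.0508 -0.1958]
[298. 412.] 0.96 [ 0.604   0.1652 -0.    ]
[290. 182.] 0.87 [ 0.4756 -0.3572 -0.    ]
[252. 415.] 0.79 [0.4639 0.2202 0.    ]
[241. 324.] 0.78 [0.3791 0.0025 0.    ]
[269. 389.] 0.77 [0.5068 0.139  0.    ]
[275. 354.] 0.77 [0.509  0.0509 0.    ]
[244. 352.] 0.58 [0.4068 0.0716 0.    ]
[239. 286.] 0.45 [ 0.3553 -0.0923  0.    ]
[211. 404.] 0.3 [0.3086 0.2426 0.    ]
k=1 expected px [[296.5657 409.2917]]
(array([-21.15, -16.  ,  17.14]), array([ 0.004,  0.246, -0.   ]))
```

Request:
{"api": "send_rows", "payload": {"increments": [[[-3, -4, 0, 0, 0.06, 0], [-6, -8, 0, 0, 0.12, 0], [-9, -12, 1, 0, 0.18, 0], [-12, -16, 4, 0, 0.246, 0], [-15, -16, 8, 0, 0.246, 0], [-18, -16, 12, 0, 0.246, 0], [-21, -16, 16, 0, 0.246, 0], [-21.1, -16, 17.1, 0, 0.246, 0]]]}}

```text
time_s: 34.2
position: [0.4775, -0.3908, 0.1947]
eef_rot: [-2.263, -2.17, -0.001]
contact_force: [0.3, 0.0, -0.1]
width: 0.066
gripper_force: 0.0
```

```bash
cat >> h.py <<'E'
def aim(x,y,h=.018):
    w,im,o=look(); s,p,_=st(); print(p,[(a.tolist(),b,c) for a,b,c in o]); 
    q=min(o,key=lambda k:np.linalg.norm(k[2][:2]-[x,y]))[2]; print("->",q[:2],delta([q[0],q[1],h],YAW))
E
python3 -c "
from h import *
aim(.48,-.365)"
```

```text
[ 0.4779 -0.3897  0.1948] [([191.9, 315.4], 1521, array([ 0.4776, -0.3632,  0.05  ]))]
-> [ 0.4776 -0.3632] (array([ 2.55, -0.07, 17.69]), array([-0.004, -0.005, -0.003]))
```

Request:
{"api": "send_rows", "payload": {"increments": [[[2, 0, 3, 0, 0, 0], [2.6, 0, 6, 0, 0, 0], [2.6, 0, 9, 0, 0, 0], [2.6, 0, 12, 0, 0, 0], [2.6, 0, 15, 0, 0, 0], [2.6, 0, 17, 0, 0, 0], [2.6, 0, 17.7, 0, 0, 0], [2.6, 0, 17.7, 0, 0, 0]]]}}

```text
time_s: 35.25
position: [0.4804, -0.3629, 0.0222]
eef_rot: [-2.263, -2.178, -0.001]
contact_force: [0.2, 0.6, 0.6]
width: 0.0663
gripper_force: 0.0
```

Request:
{"api": "send_rows", "payload": {"increments": [[[0, 0, 0, 0, 0, 0], [0, 0, 0, 0, 0, 0], [0, 0, 0, 0, 0, 0], [0, 0, 0, 0, 0, 0], [0, 0, 0, 0, 0, 0], [0, 0, -3, 0, 0, 0], [0, 0, -8, 0, 0, 0], [0, 0, -13, 0, 0, 0]]], "gripper": 1}}

```text
time_s: 36.25
position: [0.4798, -0.3632, 0.1528]
eef_rot: [-2.263, -2.176, -0.001]
contact_force: [-0.4, -1.0, -1.9]
width: 0.0513
gripper_force: 25.0
```

```bash
python3 - <<'E'
from h import *
print(st()[1],st()[0]["width"],st()[0]["contact_force"])
print(dl(.355,.10))
E
```

```text
[ 0.4798 -0.3632  0.1528] 0.0513144973470289 [-0.3721 -0.9907 -1.8744]
(array([ 20.61,  15.96, -10.49]), array([-0.001, -0.246, -0.001]), array([ 0.6474, -0.1637,  0.2579]))
```

Request:
{"api": "send_rows", "payload": {"increments": [[[3, 3, -5, 0, 0, 0], [7, 6, -10, 0, 0, 0], [11, 9, -10.5, 0, 0, 0], [15, 12, -10.5, 0, -0.1, 0], [18, 15, -10.5, 0, -0.2, 0], [20.6, 16, -10.5, 0, -0.246, 0], [20.6, 16, -10.5, 0, -0.246, 0], [20.6, 16, -10.5, 0, -0.246, 0]]]}}

```text
time_s: 37.25
position: [0.6477, -0.1644, 0.2566]
eef_rot: [2.135, 2.052, -0.263]
contact_force: [-0.7, -1.5, -2.0]
width: 0.051
gripper_force: 25.0
```

```bash
python3 - <<'E'
from h import *
print(st()[1],st()[0]["contact_force"],dl(.355,.023))
E
```

```text
[ 0.6477 -0.1644  0.2566] [-0.7349 -1.4827 -2.0118] (array([ 0.04, -0.02,  7.55]), array([-0.001,  0.   , -0.001]), array([ 0.6467, -0.1823,  0.1832]))
```

Request:
{"api": "send_rows", "payload": {"increments": [[[0, 0, 2.5, 0, 0, 0], [0, 0, 5, 0, 0, 0], [0, 0, 6.3, 0, 0, 0], [0, 0, 7, 0, 0, 0], [0, 0, 7.4, 0, 0, 0], [0, 0, 7.6, 0, 0, 0], [0, 0, 7.7, 0, 0, 0], [0, 0, 7.7, 0, 0, 0]]]}}

```text
time_s: 38.25
position: [0.6477, -0.1825, 0.1838]
eef_rot: [2.132, 2.05, -0.261]
contact_force: [-0.2, 2.1, 6.0]
width: 0.0515
gripper_force: 25.0
```

Contact with the floor; release and go to tin C.

Request:
{"api": "send_rows", "payload": {"increments": [[[0, 0, -0.2, 0, 0, 0], [0, 0, -0.2, 0, 0, 0], [0, 0, -0.2, 0, 0, 0], [0, 0, -0.2, 0, 0, 0], [0, 0, -3, 0, 0, 0], [0, 0, -6, 0, 0, 0], [0, 0, -10, 0, 0, 0], [0, 0, -12, 0, 0, 0]]], "gripper": -0.5}}

```text
time_s: 39.25
position: [0.6486, -0.1532, 0.3009]
eef_rot: [2.132, 2.05, -0.26]
contact_force: [-0.7, -0.3, -0.2]
width: 0.0656
gripper_force: 0.0
```

```bash
python3 - <<'E'
from h import *
print(st()[1])
c=optics.capture("scene")
for x in nets.mark_of("scene","tin1"): print(np.round(x["position"]),round(x["confidence"],2),atz(cam("scene"),x["position"],0))
print("exp px",[proj(cam("scene"),[LOAD-U*(.052*k-.026-.35)])[0] for k in (1,2)])
print(delta([.51,.025,.21],YAW))
E
```

```text
[ 0.6486 -0.1532  0.3009]
[295. 386.] 0.96 [0.5829 0.1111 0.    ]
[274. 355.] 0.86 [0.505  0.0552 0.    ]
[270. 390.] 0.73 [0.5095 0.1425 0.    ]
[297. 414.] 0.72 [0.6024 0.172  0.    ]
[242. 323.] 0.72 [ 0.3851 -0.0006 -0.    ]
[252. 411.] 0.71 [0.4617 0.2113 0.    ]
exp px [array([296.5657, 409.2917]), array([295.9145, 386.5439])]
(array([ 18.96, -14.6 ,   4.55]), array([ 0.004,  0.246, -0.001]))
```

Request:
{"api": "send_rows", "payload": {"increments": [[[2, -4, -1, 0, 0, 0], [4, -8, -1, 0, 0.06, 0], [8, -12, -1, 0, 0.12, 0], [12, -14.6, 0, 0, 0.2, 0], [16, -14.6, 2, 0, 0.246, 0], [19, -14.6, 4, 0, 0.246, 0], [19, -14.6, 4.5, 0, 0.246, 0], [19, -14.6, 4.5, 0, 0.246, 0]]]}}

```text
time_s: 40.35
position: [0.5093, 0.0248, 0.2087]
eef_rot: [-2.264, -2.177, -0.0]
contact_force: [-0.3, 0.1, 0.4]
width: 0.066
gripper_force: 0.0
```

```bash
python3 -c "
from h import *
aim(.509,.056)"
```

```text
[0.5096 0.0246 0.2092] [([22.3, 595.5], 2563, array([0.7136, 0.1639, 0.05  ])), ([73.5, 301.6], 1712, array([0.5031, 0.1354, 0.05  ])), ([103.2, 586.2], 917, array([0.7137, 0.1087, 0.05  ])), ([189.2, 318.5], 1389, array([0.512 , 0.0516, 0.05  ]))]
-> [0.512  0.0516] (array([ 2.69,  0.13, 19.12]), array([ 0.001, -0.001, -0.001]))
```

Request:
{"api": "send_rows", "payload": {"increments": [[[2, 0.1, 3, 0, 0, 0], [2.7, 0.15, 6, 0, 0, 0], [2.7, 0.15, 9, 0, 0, 0], [2.7, 0.15, 12, 0, 0, 0], [2.7, 0.15, 15.5, 0, 0, 0], [2.7, 0.15, 18, 0, 0, 0], [2.7, 0.15, 19, 0, 0, 0], [2.7, 0.15, 19, 0, 0, 0]]]}}

```text
time_s: 41.4
position: [0.5123, 0.0521, 0.0192]
eef_rot: [-2.265, -2.177, -0.002]
contact_force: [-0.7, 0.3, 0.4]
width: 0.0666
gripper_force: 0.0
```

Request:
{"api": "send_rows", "payload": {"increments": [[[0, 0, 0, 0, 0, 0], [0, 0, 0, 0, 0, 0], [0, 0, 0, 0, 0, 0], [0, 0, 0, 0, 0, 0], [0, 0, 0, 0, 0, 0], [0, 0, -4, 0, 0, 0], [0, 0, -10, 0, 0, 0], [0, 0, -16, 0, 0, 0]]], "gripper": 1}}

```text
time_s: 42.4
position: [0.5113, 0.0525, 0.1806]
eef_rot: [-2.263, -2.177, -0.0]
contact_force: [1.7, 0.4, -2.6]
width: 0.0514
gripper_force: 25.0
```

```bash
python3 - <<'E'
from h import *
print(st()[1],st()[0]["width"],st()[0]["contact_force"])
print(dl(.355,.10))
E
```

```text
[0.5113 0.0525 0.1806] 0.0514311396130016 [ 1.7442  0.3983 -2.6066]
(array([-21.06,  14.44,  -7.77]), array([-0.001, -0.245, -0.   ]), array([ 0.6474, -0.1637,  0.2579]))
```

Request:
{"api": "send_rows", "payload": {"increments": [[[-3, 0, -5, 0, 0, 0], [-8, 0, -9, 0, 0, 0], [-13, 2, -10, 0, 0, 0], [-17, 6, -10, 0, -0.06, 0], [-20, 10, -10, 0, -0.14, 0], [-21, 14, -9, 0, -0.22, 0], [-21, 14.4, -7.8, 0, -0.245, 0], [-21, 14.4, -7.8, 0, -0.245, 0]]]}}

```text
time_s: 43.4
position: [0.6467, -0.1623, 0.2551]
eef_rot: [2.135, 2.056, -0.264]
contact_force: [-0.2, 0.2, -1.2]
width: 0.0516
gripper_force: 25.0
```

```bash
python3 - <<'E'
from h import *
print(st()[1],st()[0]["contact_force"],dl(.355,.023))
E
```

```text
[ 0.6467 -0.1623  0.2551] [-0.2383  0.1519 -1.2261] (array([-0.22,  0.1 ,  7.46]), array([-0.003, -0.002,  0.001]), array([ 0.6467, -0.1823,  0.1832]))
```

Tin base is 19 mm below the TCP, so go about 4 mm further than h=.023.

Request:
{"api": "send_rows", "payload": {"increments": [[[-0.2, 0.1, 2.5, 0, 0, 0], [-0.2, 0.1, 5, 0, 0, 0], [-0.2, 0.1, 6.3, 0, 0, 0], [-0.2, 0.1, 7, 0, 0, 0], [-0.2, 0.1, 7.4, 0, 0, 0], [-0.2, 0.1, 7.7, 0, 0, 0], [-0.2, 0.1, 7.9, 0, 0, 0], [-0.2, 0.1, 7.9, 0, 0, 0]]]}}

```text
time_s: 44.4
position: [0.6481, -0.1842, 0.1816]
eef_rot: [2.133, 2.051, -0.26]
contact_force: [-1.0, 1.2, 3.1]
width: 0.0513
gripper_force: 25.0
```

Request:
{"api": "send_rows", "payload": {"increments": [[[0, 0, 0, 0, 0, 0], [0, 0, 0, 0, 0, 0], [0, 0, 0, 0, 0, 0], [0, 0, 0, 0, 0, 0], [0, 0, -3, 0, 0, 0], [0, 0, -6, 0, 0, 0], [0, 0, -10, 0, 0, 0], [0, 0, -12, 0, 0, 0]]], "gripper": -0.5}}

```text
time_s: 45.4
position: [0.6491, -0.1548, 0.2993]
eef_rot: [2.132, 2.051, -0.259]
contact_force: [-0.1, 0.1, 0.2]
width: 0.066
gripper_force: 0.0
```

```bash
python3 - <<'E'
from h import *
print(st()[1])
c=optics.capture("scene")
for x in nets.mark_of("scene","tin1"): print(np.round(x["position"]),round(x["confidence"],2),atz(cam("scene"),x["position"],0))
print("exp px",[proj(cam("scene"),[LOAD-U*(.052*k-.026-.35)])[0] for k in (1,2,3)])
print(delta([.508,.108,.21],YAW))
E
```

```text
[ 0.6491 -0.1548  0.2993]
[241. 320.] 0.94 [ 0.3782 -0.0074  0.    ]
[291. 328.] 0.77 [ 0.5459 -0.0197  0.    ]
[298. 390.] 0.76 [ 0.5929  0.1158 -0.    ]
[296. 414.] 0.76 [ 0.5987  0.173  -0.    ]
[246. 352.] 0.66 [0.4108 0.0695 0.    ]
[250. 412.] 0.63 [ 0.457   0.2166 -0.    ]
[269. 388.] 0.56 [0.5064 0.1369 0.    ]
exp px [array([296.5657, 409.2917]), array([295.9145, 386.5439]), array([295.2252, 363.0481])]
(array([ 27.11, -15.17,   2.36]), array([ 0.004,  0.245, -0.   ]))
```

Request:
{"api": "send_rows", "payload": {"increments": [[[3, -4, -1, 0, 0, 0], [6, -8, -1, 0, 0.06, 0], [11, -12, -1, 0, 0.12, 0], [16, -15, -1, 0, 0.2, 0], [21, -15.2, 0, 0, 0.245, 0], [26, -15.2, 2, 0, 0.245, 0], [27, -15.2, 2.4, 0, 0.245, 0], [27, -15.2, 2.4, 0, 0.245, 0]]]}}

```text
time_s: 46.5
position: [0.5068, 0.1065, 0.2079]
eef_rot: [-2.263, -2.177, 0.001]
contact_force: [0.2, -0.4, 1.1]
width: 0.0659
gripper_force: 0.0
```

```bash
python3 -c "
from h import *
aim(.507,.137)
c=optics.capture('scene'); cv2.imwrite('pics/s11.png',c)
for x in nets.mark_of('scene','tin1'): print(np.round(x['position']),round(x['confidence'],2))
"
```

```text
[0.5072 0.106  0.2086] [([79.5, 245.7], 1708, array([0.46  , 0.2147, 0.05  ])), ([174.8, 581.8], 2538, array([0.7143, 0.1376, 0.05  ])), ([186.8, 310.1], 1400, array([0.5031, 0.1355, 0.05  ]))]
-> [0.5031 0.1355] (array([ 2.92, -0.53, 19.06]), array([ 0.   , -0.001, -0.001]))
[244. 322.] 0.83
[269. 388.] 0.69
[295. 365.] 0.69
[252. 412.] 0.69
[241. 288.] 0.68
[298. 391.] 0.59
[299. 414.] 0.59
[244. 351.] 0.55
```

Third tin at column 365, as it should be. Pick B.

Request:
{"api": "send_rows", "payload": {"increments": [[[2, -0.4, 3, 0, 0, 0], [2.9, -0.5, 6, 0, 0, 0], [2.9, -0.5, 9, 0, 0, 0], [2.9, -0.5, 12, 0, 0, 0], [2.9, -0.5, 15.5, 0, 0, 0], [2.9, -0.5, 18, 0, 0, 0], [2.9, -0.5, 19, 0, 0, 0], [2.9, -0.5, 19, 0, 0, 0]]]}}

```text
time_s: 47.65
position: [0.5035, 0.1356, 0.0187]
eef_rot: [-2.265, -2.176, -0.001]
contact_force: [0.4, 0.1, -0.1]
width: 0.0659
gripper_force: 0.0
```

Request:
{"api": "send_rows", "payload": {"increments": [[[0, 0, 0, 0, 0, 0], [0, 0, 0, 0, 0, 0], [0, 0, 0, 0, 0, 0], [0, 0, 0, 0, 0, 0], [0, 0, 0, 0, 0, 0], [0, 0, -4, 0, 0, 0], [0, 0, -10, 0, 0, 0], [0, 0, -16, 0, 0, 0]]], "gripper": 1}}

```text
time_s: 48.65
position: [0.5026, 0.136, 0.1803]
eef_rot: [-2.263, -2.177, -0.001]
contact_force: [1.0, -0.3, -1.6]
width: 0.0513
gripper_force: 25.0
```

```bash
python3 - <<'E'
from h import *
print(st()[1],st()[0]["width"],st()[0]["contact_force"])
print(dl(.355,.10))
E
```

```text
[0.5026 0.136  0.1803] 0.05126683059084074 [ 1.0295 -0.33   -1.5962]
(array([-29.37,  15.64,  -7.81]), array([-0.001, -0.245, -0.   ]), array([ 0.6474, -0.1637,  0.2579]))
```

Request:
{"api": "send_rows", "payload": {"increments": [[[-4, 0, -5, 0, 0, 0], [-10, 0, -9, 0, 0, 0], [-16, 2, -10, 0, 0, 0], [-22, 6, -10, 0, -0.06, 0], [-27, 10, -10, 0, -0.14, 0], [-29.4, 14, -9, 0, -0.22, 0], [-29.4, 15.6, -7.8, 0, -0.245, 0], [-29.4, 15.6, -7.8, 0, -0.245, 0]]]}}

```text
time_s: 49.65
position: [0.6476, -0.1638, 0.2539]
eef_rot: [2.136, 2.056, -0.264]
contact_force: [-0.5, 0.1, -0.0]
width: 0.0516
gripper_force: 25.0
```

```bash
python3 - <<'E'
from h import *
print(st()[1],st()[0]["contact_force"],dl(.355,.023))
E
```

```text
[ 0.6476 -0.1638  0.2539] [-0.4989  0.1389 -0.0437] (array([-0.1 ,  0.01,  7.3 ]), array([-0.004, -0.002,  0.001]), array([ 0.6467, -0.1823,  0.1832]))
```

Request:
{"api": "send_rows", "payload": {"increments": [[[-0.1, 0, 2.5, 0, 0, 0], [-0.1, 0, 5, 0, 0, 0], [-0.1, 0, 6.3, 0, 0, 0], [-0.1, 0, 7, 0, 0, 0], [-0.1, 0, 7.4, 0, 0, 0], [-0.1, 0, 7.7, 0, 0, 0], [-0.1, 0, 7.9, 0, 0, 0], [-0.1, 0, 7.9, 0, 0, 0]]]}}

```text
time_s: 50.65
position: [0.6472, -0.184, 0.1811]
eef_rot: [2.133, 2.051, -0.26]
contact_force: [0.3, 0.6, 4.9]
width: 0.0515
gripper_force: 25.0
```

Request:
{"api": "send_rows", "payload": {"increments": [[[0, 0, 0, 0, 0, 0], [0, 0, 0, 0, 0, 0], [0, 0, 0, 0, 0, 0], [0, 0, 0, 0, 0, 0], [0, 0, -3, 0, 0, 0], [0, 0, -6, 0, 0, 0], [0, 0, -10, 0, 0, 0], [0, 0, -12, 0, 0, 0]]], "gripper": -0.5}}

```text
time_s: 51.65
position: [0.6481, -0.1547, 0.2986]
eef_rot: [2.132, 2.051, -0.259]
contact_force: [-0.7, 0.2, 0.4]
width: 0.0662
gripper_force: 0.0
```

```bash
python3 - <<'E'
from h import *
print(st()[1], delta([.458,.187,.21],YAW))
E
```

```text
[ 0.6481 -0.1547  0.2986] (array([ 34.55, -20.34,   0.44]), array([ 0.003,  0.245, -0.001]))
```

Request:
{"api": "send_rows", "payload": {"increments": [[[3, -4, -2, 0, 0, 0], [7, -8, -2, 0, 0.06, 0], [12, -12, -2, 0, 0.12, 0], [17, -15, -2, 0, 0.2, 0], [22, -18, -2, 0, 0.245, 0], [27, -20, -1, 0, 0.245, 0], [32, -20.3, 0, 0, 0.245, 0], [34.5, -20.3, 0.4, 0, 0.245, 0]]]}}

```text
time_s: 52.65
position: [0.4571, 0.1882, 0.2081]
eef_rot: [-2.261, -2.179, 0.0]
contact_force: [1.1, 0.3, -0.3]
width: 0.0663
gripper_force: 0.0
```

```bash
python3 -c "
from h import *
aim(.458,.214)
c=optics.capture('scene'); cv2.imwrite('pics/s12.png',c)
for x in nets.mark_of('scene','tin1'): print(np.round(x['position']),round(x['confidence'],2))
"
```

```text
[0.4569 0.1896 0.2072] [([189.6, 318.7], 1391, array([0.4598, 0.2148, 0.05  ]))]
-> [0.4598 0.2148] (array([ 2.51,  0.24, 18.92]), array([-0.002, -0.002,  0.002]))
[241. 320.] 0.96
[253. 411.] 0.95
[297. 415.] 0.95
[295. 366.] 0.92
[241. 286.] 0.79
[244. 352.] 0.61
[295. 390.] 0.59
[294. 345.] 0.58
[277. 437.] 0.56
[297. 420.] 0.34
```

Request:
{"api": "send_rows", "payload": {"increments": [[[2, 0.2, 3, 0, 0, 0], [2.5, 0.25, 6, 0, 0, 0], [2.5, 0.25, 9, 0, 0, 0], [2.5, 0.25, 12, 0, 0, 0], [2.5, 0.25, 15.5, 0, 0, 0], [2.5, 0.25, 18, 0, 0, 0], [2.5, 0.25, 18.9, 0, 0, 0], [2.5, 0.25, 18.9, 0, 0, 0]]]}}

```text
time_s: 53.8
position: [0.462, 0.2109, 0.0203]
eef_rot: [-2.265, -2.176, -0.002]
contact_force: [0.9, 0.9, -0.3]
width: 0.0663
gripper_force: 0.0
```

Request:
{"api": "send_rows", "payload": {"increments": [[[0, 0, 0, 0, 0, 0], [0, 0, 0, 0, 0, 0], [0, 0, 0, 0, 0, 0], [0, 0, 0, 0, 0, 0], [0, 0, 0, 0, 0, 0], [0, 0, -4, 0, 0, 0], [0, 0, -10, 0, 0, 0], [0, 0, -16, 0, 0, 0]]], "gripper": 1}}

```text
time_s: 54.8
position: [0.461, 0.2112, 0.1818]
eef_rot: [-2.263, -2.177, -0.0]
contact_force: [1.7, 1.1, -2.3]
width: 0.0512
gripper_force: 25.0
```

```bash
python3 - <<'E'
from h import *
print(st()[1],st()[0]["width"],st()[0]["contact_force"])
print(dl(.355,.10))
E
```

```text
[0.461  0.2112 0.1818] 0.05124357454166436 [ 1.6677  1.0545 -2.3253]
(array([-36.73,  20.09,  -7.66]), array([-0.001, -0.245, -0.   ]), array([ 0.6474, -0.1637,  0.2579]))
```

Request:
{"api": "send_rows", "payload": {"increments": [[[-5, 0, -5, 0, 0, 0], [-11, 0, -9, 0, 0, 0], [-17, 2, -10, 0, 0, 0], [-23, 6, -10, 0, -0.05, 0], [-29, 10, -10, 0, -0.1, 0], [-34, 14, -10, 0, -0.17, 0], [-36.7, 18, -9, 0, -0.245, 0], [-36.7, 20, -7.7, 0, -0.245, 0]]]}}

```text
time_s: 55.8
position: [0.6481, -0.1649, 0.2561]
eef_rot: [2.135, 2.051, -0.263]
contact_force: [-0.4, -0.4, -1.6]
width: 0.0518
gripper_force: 25.0
```

```bash
python3 - <<'E'
from h import *
print(st()[1],st()[0]["contact_force"],dl(.355,.023))
E
```

```text
[ 0.6481 -0.1649  0.2561] [-0.4278 -0.3959 -1.566 ] (array([ 0.08, -0.07,  7.49]), array([-0.   ,  0.001, -0.002]), array([ 0.6467, -0.1823,  0.1832]))
```

Request:
{"api": "send_rows", "payload": {"increments": [[[0, 0, 2.5, 0, 0, 0], [0, 0, 5, 0, 0, 0], [0, 0, 6.3, 0, 0, 0], [0, 0, 7, 0, 0, 0], [0, 0, 7.4, 0, 0, 0], [0, 0, 7.7, 0, 0, 0], [0, 0, 7.8, 0, 0, 0], [0, 0, 7.8, 0, 0, 0]]]}}

```text
time_s: 56.8
position: [0.6466, -0.182, 0.1822]
eef_rot: [2.133, 2.051, -0.26]
contact_force: [0.1, 1.7, 6.2]
width: 0.051
gripper_force: 25.0
```

Request:
{"api": "send_rows", "payload": {"increments": [[[0, 0, 0, 0, 0, 0], [0, 0, 0, 0, 0, 0], [0, 0, 0, 0, 0, 0], [0, 0, 0, 0, 0, 0], [0, 0, -3, 0, 0, 0], [0, 0, -6, 0, 0, 0], [0, 0, -10, 0, 0, 0], [0, 0, -12, 0, 0, 0]]], "gripper": -0.5}}

```text
time_s: 57.8
position: [0.6477, -0.1528, 0.2997]
eef_rot: [2.132, 2.051, -0.259]
contact_force: [-0.1, -0.0, -1.3]
width: 0.0663
gripper_force: 0.0
```

```bash
python3 - <<'E'
from h import *
print(st()[1], delta([.628,-.35,.21],YAW))
E
```

```text
[ 0.6477 -0.1528  0.2997] (array([-17.02,  -1.23,  13.5 ]), array([ 0.003,  0.245, -0.001]))
```

```bash
python3 - <<'E'
from h import *
print(delta([.62,-.302,.28],np.radians(87.8)))
c=optics.capture('scene')
for x in nets.mark_of('scene','tin1'): print(np.round(x['position']),round(x['confidence'],2))
print("exp",[proj(cam("scene"),[LOAD-U*(.052*k-.026-.35)])[0] for k in (4,5)])
E
```

```text
(array([-14.09,  -2.19,   5.55]), array([ 0.003,  0.245, -0.001]))
[298. 417.] 0.88
[296. 318.] 0.77
[292. 363.] 0.68
[296. 389.] 0.67
[245. 348.] 0.67
[243. 321.] 0.66
[294. 342.] 0.6
[294. 256.] 0.22
exp [array([294.4959, 338.7933]), array([293.7249, 313.7713])]
```

Request:
{"api": "send_rows", "payload": {"increments": [[[-3, 0, 0, 0, 0.06, 0], [-6, -1, 1, 0, 0.12, 0], [-10, -2, 3, 0, 0.2, 0], [-14, -2.2, 5.5, 0, 0.245, 0], [-14, -2.2, 5.5, 0, 0.245, 0], [-14, -2.2, 5.5, 0, 0.245, 0], [-14, -2.2, 5.5, 0, 0.245, 0], [-14, -2.2, 5.5, 0, 0.245, 0]]]}}

```text
time_s: 58.9
position: [0.62, -0.3001, 0.2783]
eef_rot: [2.263, 2.179, 0.001]
contact_force: [-0.3, 0.2, -0.1]
width: 0.0663
gripper_force: 0.0
```

Request:
{"api": "send_rows", "payload": {"increments": [[[0, 0, 0, 0, 0, 0.18], [0, 0, 0, 0, 0, 0.36], [0, 0, 0, 0, 0, 0.54], [0, 0, 0, 0, 0, 0.72], [0, 0, 0, 0, 0, 0.9], [0, 0, 0, 0, 0, 1.08], [0, 0, 0, 0, 0, 1.26], [0, 0, 0, 0, 0, 1.4]]]}}

```text
time_s: 59.9
position: [0.6198, -0.3006, 0.2781]
eef_rot: [-3.135, -0.2, -0.001]
contact_force: [1.3, 0.6, -0.1]
width: 0.0663
gripper_force: 0.0
```

Request:
{"api": "send_rows", "payload": {"increments": [[[0, 0, 1, 0, 0, 0.18], [0, 0, 2, 0, 0, 0.36], [0, 0, 3, 0, 0, 0.54], [0, 0, 4, 0, 0, 0.72], [0, 0, 5, 0, 0, 0.9], [0, 0, 6, 0, 0, 1.08], [0, 0, 7, 0, 0, 1.26], [0, 0, 7, 0, 0, 1.36]]]}}

```text
time_s: 60.9
position: [0.6196, -0.3004, 0.2072]
eef_rot: [-2.564, 1.814, 0.003]
contact_force: [0.7, -0.4, 0.2]
width: 0.0662
gripper_force: 0.0
```

```bash
python3 - <<'E'
from h import *
w=cam("wrist"); s=st()[0]; im=optics.capture("wrist"); print(s["position"],s["q"],s["width"])
for l,z in(("follower",0),): 
    for x in nets.mark_of("wrist",l)[:2]: print(x["position"],x["confidence"],atz(w,x["position"],z))
    for x in nets.outline_of("wrist",l)[:1]:
        ys,xs=np.where(x["pixels"]); print(xs.min(),xs.max(),ys.min(),ys.max())
cv2.imwrite("pics/w13.png",im)
E
```

```text
[ 0.6196 -0.3004  0.2072] [-0.6232  0.6544  0.905   0.0007  1.5839  2.1791] 0.06620438309734157
[181.5, 316.3] 0.77 [ 0.6286 -0.3262  0.    ]
284 346 152 215
```

View pics/w13.png

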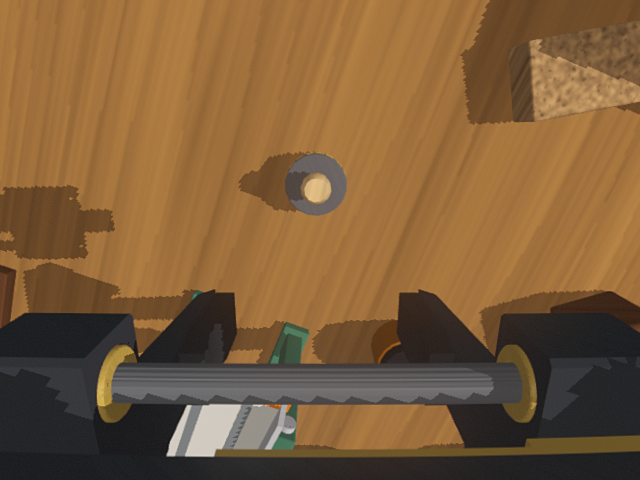

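```bash
python3 - <<'E'
from h import *
w=cam("wrist"); a=atz(w,[187,317],.054); b=atz(w,[184,316],.026); print(a,b,st()[1])
P=(a+b)/2; P[2]=.031; print(delta(P))
E
```

```text
[ 0.6295 -0.3293  0.054 ] [ 0.6298 -0.3276  0.026 ] [ 0.6198 -0.3007  0.2081]
(array([ 2.95,  0.02, 17.71]), array([0., 0., 0.]))
```

Request:
{"api": "send_rows", "payload": {"increments": [[[1.5, 0, 2, 0, 0, 0], [2.95, 0, 4, 0, 0, 0], [2.95, 0, 8, 0, 0, 0], [2.95, 0, 12, 0, 0, 0], [2.95, 0, 15, 0, 0, 0], [2.95, 0, 17, 0, 0, 0], [2.95, 0, 17.7, 0, 0, 0], [2.95, 0, 17.7, 0, 0, 0]]], "newtons": 40}}

```text
time_s: 62.05
position: [0.6294, -0.3292, 0.0299]
eef_rot: [-2.567, 1.81, 0.002]
contact_force: [0.1, -0.1, 0.6]
width: 0.0659
gripper_force: 0.0
```

Request:
{"api": "send_rows", "payload": {"increments": [[[0, 0, 0, 0, 0, 0], [0, 0, 0, 0, 0, 0], [0, 0, 0, 0, 0, 0], [0, 0, 0, 0, 0, 0], [0, 0, 0, 0, 0, 0], [0, 0, 0, 0, 0, 0], [0, 0, 0, 0, 0, 0], [0, 0, 0, 0, 0, 0]]], "gripper": 1}}

```text
time_s: 63.05
position: [0.6296, -0.3289, 0.0309]
eef_rot: [-2.567, 1.81, 0.0]
contact_force: [-0.8, 0.1, 2.6]
width: 0.0231
gripper_force: 40.0
```

Request:
{"api": "send_rows", "payload": {"increments": [[[0, 0, -2, 0, 0, 0], [0, 0, -5, 0, 0, 0], [0, 0, -10, 0, 0, 0], [0, 0, -15, 0, 0, 0], [0, 0, -20, 0, 0, 0], [0, 0, -24, 0, 0, 0], [0, 0, -24, 0, 0, 0], [0, 0, -24, 0, 0, 0]]]}}

```text
time_s: 64.05
position: [0.629, -0.3288, 0.2676]
eef_rot: [-2.567, 1.81, 0.008]
contact_force: [-0.8, 0.3, -4.5]
width: 0.0226
gripper_force: 40.0
```

```bash
cat >> h.py <<'E'
def dl2(up,h):
    "lane pose with tool yawed -70deg (tilted so tool z = -N)"
    s,p,Rm=st(); a=np.radians(-70); c,q=np.cos(a),np.sin(a); G=np.array([[c,q,0],[q,-c,0],[0,0,-1]]).T
    ax=np.cross([0,0,1],N); ax/=np.linalg.norm(ax); G=R.from_rotvec(ax*SL).as_matrix()@G
    P=LOAD-U*(up-.35)+N*h
    return np.round(Rm.T@(P-p)*100,2),np.round(R.from_matrix(Rm.T@G).as_rotvec(),3),P,G[:,2]+N
E
python3 - <<'E'
from h import *
s=st()[0]; print(s["position"],s["width"],s["contact_force"],s["q"]); print(dl2(.355,.10))
E
```

```text
[ 0.629  -0.3288  0.2676] 0.02261888984545442 [-0.782   0.2781 -4.5164] [-0.6482  0.6783  0.6909  0.0008  1.7778  2.151 ]
(array([-14.93,  -7.28,   1.02]), array([-0.089,  0.231, -0.006]), array([ 0.6474, -0.1637,  0.2579]), array([0., 0., 0.]))
```

Request:
{"api": "send_rows", "payload": {"increments": [[[-2, -1, 0, 0, 0, 0], [-4, -2, 0, 0, 0, 0], [-7, -3.4, 0, -0.02, 0.06, 0], [-10, -5, 0.4, -0.05, 0.12, 0], [-13, -6.4, 0.8, -0.07, 0.18, 0], [-14.9, -7.3, 1, -0.089, 0.231, -0.006], [-14.9, -7.3, 1, -0.089, 0.231, -0.006], [-14.9, -7.3, 1, -0.089, 0.231, -0.006]]]}}

```text
time_s: 65.05
position: [0.6481, -0.1638, 0.2608]
eef_rot: [2.4, -1.681, 0.201]
contact_force: [0.6, 0.1, -4.1]
width: 0.0227
gripper_force: 40.0
```

```bash
python3 - <<'E'
from h import *
s=st()[0]; print(s["position"],s["width"],s["contact_force"]); print(dl2(.355,.034))
E
```

```text
[ 0.6481 -0.1638  0.2608] 0.022729378905250616 [ 0.6189  0.1473 -4.1032]
(array([-0.12,  0.06,  6.88]), array([-0.003, -0.003, -0.   ]), array([ 0.6468, -0.1796,  0.1939]), array([0., 0., 0.]))
```

Request:
{"api": "send_rows", "payload": {"increments": [[[-0.1, 0.1, 2, 0, 0, 0], [-0.1, 0.1, 4, 0, 0, 0], [-0.1, 0.1, 5.5, 0, 0, 0], [-0.1, 0.1, 6.3, 0, 0, 0], [-0.1, 0.1, 6.8, 0, 0, 0], [-0.1, 0.1, 7.1, 0, 0, 0], [-0.1, 0.1, 7.3, 0, 0, 0], [-0.1, 0.1, 7.3, 0, 0, 0]]]}}

```text
time_s: 66.05
position: [0.6472, -0.1815, 0.1923]
eef_rot: [2.4, -1.681, 0.208]
contact_force: [-0.5, 1.8, 5.6]
width: 0.0227
gripper_force: 40.0
```

Request:
{"api": "send_rows", "payload": {"increments": [[[0, 0, -0.1, 0, 0, 0], [0, 0, -0.1, 0, 0, 0], [0, 0, -0.1, 0, 0, 0], [0, 0, -0.1, 0, 0, 0], [0, 0, -2, 0, 0, 0], [0, 0, -5, 0, 0, 0], [0, 0, -9, 0, 0, 0], [0, 0, -13, 0, 0, 0]]], "gripper": -0.5}}

```text
time_s: 67.05
position: [0.6471, -0.1494, 0.3172]
eef_rot: [2.399, -1.681, 0.201]
contact_force: [-0.2, 0.2, -0.6]
width: 0.0659
gripper_force: 0.0
```

Request:
{"api": "send_rows", "payload": {"increments": [[[2, 0, -1, 0, 0, 0], [4, 0, -2, 0, 0, 0], [6, 0, -3, 0, 0, 0], [8, 0, -3, 0, 0, 0], [10, 0, -3, 0, 0, 0], [12, 0, -3, 0, 0, 0], [14, 0, -3, 0, 0, 0], [14, 0, -3, 0, 0, 0]]]}}

```text
time_s: 68.05
position: [0.6955, -0.2713, 0.376]
eef_rot: [2.398, -1.683, 0.201]
contact_force: [-0.2, 0.1, -0.1]
width: 0.0659
gripper_force: 0.0
```

```bash
python3 - <<'E'
from h import *
c=optics.capture("scene"); s=optics.capture("side")
print(st()[1],nets.mark_of("scene","follower")[:2],proj(cam("scene"),[LOAD-U*(.286-.35)]))
cv2.imwrite("pics/f1.png",np.vstack([cv2.resize(c[190:350,150:520],(740,320)),cv2.resize(s[140:340,150:470],(448,280))if 0 else cv2.copyMakeBorder(cv2.resize(s[140:330,170:450],(412,280)),0,0,0,328,cv2.BORDER_CONSTANT)]))
E
```

```text
[ 0.6953 -0.2696  0.3766] [{'position': [293.5, 289.8], 'confidence': 0.78}, {'position': [294.2, 344.8], 'confidence': 0.45}] [[292.9103 287.9765]]
```

View pics/f1.png

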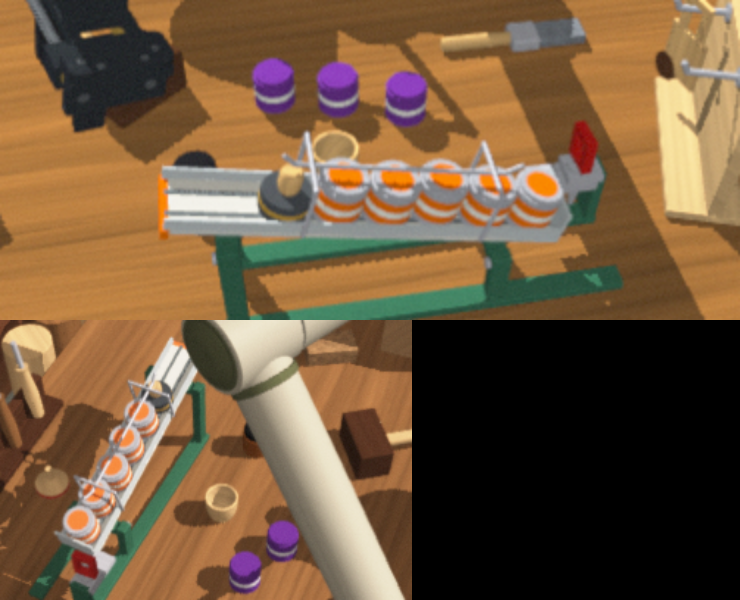

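The picture shows five tins in a row against the stop and the follower behind the last one, knob up. The pin is home in the ear, and no orange tin is left on the bench.

```bash
python3 -c "
from h import *
print(env.finish_job())"
```

```text
the job is handed in; nothing more can be done
None
```

The pin is home with the lane locked, all five orange-labelled tins found on the bench are in the lane lid up, the follower is behind the last one knob up, and the job is handed in; the hand-in gave no verdict.

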